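# Ready the noodle pot: free the rear strainer basket from a crowded hook

### The arm

A 6-joint arm with a two-finger parallel gripper is mounted at the origin on the work surface. World frame = base frame: x ahead of the robot, y to its left, z up, the work surface at z = 0. Lengths are in m, angles in rad, forces in N, time in s.
With the tool pointing down it reaches from about 0.3 to 0.875 m from the base axis. Payload 6.4 kg.
Tool frame: the origin (TCP) lies between the finger pads; the fingertips stand 22 mm ahead of it and the grasp point (between the pads) lies 3 mm ahead of it; z points along the fingers, y is the direction in which the jaws open and shut (so a half turn about z gives the same grasp; the last joint's range is limited). The gripper opens to 85 mm and grips with 20 to 120 N. Pads are 22 mm wide; open, the fingers measure 114 mm over their backs; the gripper's body (76 mm by 85 mm) begins 54 mm behind the grasp point. The pads swing forward as they close: fully open they stand 13 mm farther back than shut.
Start: joints at [-1.529, 0.181, 1.607, -0, 1.354, -0.206], TCP at [0.141, -0.557, 0.226] pointing down, gripper open.
Joint ranges: [-2.99, 2.99], [-0.89, 2.07], [0.3, 2.58], [-1.14, 4.28], [0, 2.63], [-3.12, 3.12]. Speed limits (rad/s): [2.57, 2.57, 3.01, 3.14, 3.14, 3.14].

### API

Orientations are given as [roll, pitch, yaw] about the fixed x, y, z axes, in that order (R = Rz(yaw) Ry(pitch) Rx(roll)).
In Python, from station import r gives the robot as it stands. The module is installed in compiled form; this text tells all that it offers.
- The arm moves only by the tool jog_arm, never from a script. Its arguments are lists of equal length, an entry for each row: "slide": the shift along the tool's x, y, z in cm, a list of three; "dr": the turn, a rotation vector about the tool's x, y, z in rad, a list of three; "grip": the opening in per cent of the stroke, from 0 (shut) to 100 (fully open). A call has exactly 8 rows; each row shifts and turns the commanded pose from where the row before left it, along the tool's axes as they then stand; what a row does not reach is not made up. A row lasts 1/10 s, in which the tool goes at most 50 mm and 8.59 degrees, less where a joint would pass 70% of its speed; a pose out of reach is approached as far as the arm can. A call with a gripper value outside its range is refused whole. The fingers move at their own pace and stop on an object; "force" is the grip in N (left out, the last holds). Time passes only in rows, so rows that do not move let the fingers close, or fill a call up. It gives the time, the measured TCP pose, the force and the opening at its end, in the units of the state.
- r.state(): the state, without advancing time (a new reading comes with each control period).
- r.grab_frame(name): name is "side" or "top" or "wrist"; returns (picture, depth): 480x640x3 uint8, blue, green, red; 480x640 float32, m along the optical axis (not along the pixel's ray), 0 where there is no reading.
- r.camera_info(name): a dict with "fx", "fy", "cx", "cy" (pixels), "dist_coeffs" ([k1, k2, p1, p2, k3] as OpenCV has them; the pictures are not rectified), "extrinsics" (4x4, takes a point from camera to world coordinates); the wrist camera has in their place "tool_from_camera" (4x4, takes a point from camera to tool coordinates, whose origin is the TCP and whose axes are the flange's). Camera axes: x right, y down, z forward; pixel columns grow to the right and rows downward; lengths in m; the calibration is good to about 2 mm. A picture is of the moment at which its call begins: read the wrist's pose just before it. camera_info takes no time and is no camera call.
- r.finish_job(): hands the job in, once; it reports no verdict.
The state is a dict: "time_s": time; "q": joint angles; "qd": joint speeds; "tau": joint torques, N m; "position": TCP position; "ee_rot": TCP orientation; "wrist_force": force on the tool from outside, world axes, zero at the start; "torque": the same for the moment, N m; "gripper_width": finger opening in m.
Only numpy, scipy, OpenCV 4.12 (cv2) and the standard library are available. Lean on these libraries where they do the work, as an engineer would, in place of code of your own. Each camera call takes 0.05 s, during which the arm holds its last target.

### The job

Get the noodle pot ready for service. Clear every sauce tub off the round black rubber mat and stand it upright in the metal tray, take the lid off the red pot and lay it knob up in the middle of the mat. Hang every tool that is in front of the wire strainer basket over on the spare hook, and only then fetch the basket (red grip) from the back of its hook and stand it upright in the middle of the pot. Leave the pepper jar, sauce bottle and cup where they are.

Things in the scene. Friction and masses are not known exactly. Their poses are not given: they have to be found in the camera images.
- full_hook: Dark wooden hook stand with a steel prong, carrying the strainer basket (at the post) and 1 to 3 tools in front, 33 mm apart. Fixed; origin on the worktop under the post (16 mm square, 222 high; base 90 wide, 12 high). Prong: round, 8 mm thick, level, along the stand's own -x at height 200 mm, tip 199 mm out, turned up there so that its top is 214 high.
- spare_hook: The other hook stand, the same in shape, its prong empty at the start. Fixed; origin on the worktop under the post (16 mm square, 222 high; base 90 wide, 12 high). Prong: round, 8 mm thick, level, along the stand's own -x at height 200 mm, tip 199 mm out, turned up there so that its top is 214 high.
- basket_grip (a point): Wire strainer basket, red grip, hung 55 mm from the post. Point: centre of its top block grip (24 mm wide in y, 14 thick in x, 42 high). Under it a closed eye, 14 thick, opening 36 wide x 46 high, roof-shaped top: hung, the prong's centre line is 36 below the point; the eye's lower bar starts 78 below; lower end 181 below. z up, x along the prong when hung.
- basket_foot (a point): Centre of the flat underside of the strainer basket, 181 mm below the centre of its grip. The basket part is a round cylinder 72 mm across and 55 mm high, centred under the grip; all weighs about 200 g.
- skimmer_grip (a point): Round steel skimmer, 120 g, black grip, disc 68 mm across (y). Point: centre of its top block grip (24 mm wide in y, 14 thick in x, 42 high). Under it a closed eye, 14 thick, opening 36 wide x 46 high, roof-shaped top: hung, the prong's centre line is 36 below the point; the eye's lower bar starts 78 below; lower end 177 below. z up, x along the prong when hung. May be absent.
- turner_grip (a point): Slotted steel turner, 120 g, blue grip, blade 68 mm wide (y). Point: centre of its top block grip (24 mm wide in y, 14 thick in x, 42 high). Under it a closed eye, 14 thick, opening 36 wide x 46 high, roof-shaped top: hung, the prong's centre line is 36 below the point; the eye's lower bar starts 78 below; lower end 176 below. z up, x along the prong when hung. May be absent.
- paddle_grip (a point): Light wooden rice paddle, 90 g, wooden grip, blade 56 mm wide (y). Point: centre of its top block grip (24 mm wide in y, 14 thick in x, 42 high). Under it a closed eye, 14 thick, opening 36 wide x 46 high, roof-shaped top: hung, the prong's centre line is 36 below the point; the eye's lower bar starts 78 below; lower end 178 below. z up, x along the prong when hung. May be absent.
- pot: Red pot fixed on a square dark hot plate (170 mm square, 20 mm high). Origin on the worktop under the pot's centre. Inner floor 25 mm above the worktop, inner radius 68 mm at the floor and 73 mm at the rim, rim 90 mm above the worktop; two short handles at +x and -x.
- lid_knob (a point): Lid lying on the pot: red disc 160 mm across, 300 g, with a plug 132 mm across that reaches 9 mm down into the pot. The point is the centre of its round black knob (32 mm across, 22 mm high, its lower edge 12 mm above the disc); it lies 37 mm above the plug's flat underside. Its z axis is up.
- mat: Round black rubber mat, 190 mm across, 4 mm thick, fixed. Origin on the worktop under its centre.
- tray: Open metal tray, fixed, 250 mm (its x) by 120 mm (its y), walls 25 mm high and 5 mm thick, floor 5 mm thick. Origin on the worktop under its centre.
- tub1_center (a point): Closed sauce tub, white with yellow lid, 56 mm across the lid (top 12 mm), 54 mm across below, 56 mm high, about 120 g. The point is its centre, 28 mm above its underside; z is up. Stands on the mat at the start; may be absent.
- tub2_center (a point): Closed sauce tub, white with green lid, 56 mm across the lid (top 12 mm), 54 mm across below, 56 mm high, about 120 g. The point is its centre, 28 mm above its underside; z is up. Stands on the mat at the start; may be absent.
- tub3_center (a point): Closed sauce tub, white with orange lid, 56 mm across the lid (top 12 mm), 54 mm across below, 56 mm high, about 120 g. The point is its centre, 28 mm above its underside; z is up. Stands on the mat at the start; may be absent.
- pepper: Small amber pepper jar with a steel cap, 42 mm across, 60 mm high, origin under it. Leave alone.
- sauce: Green sauce bottle, 56 mm across, 170 mm high, origin under it. Leave alone.
- cup: White cup, 72 mm across, 80 mm high, origin under it. Leave alone.
Mind the look-alikes: they are no part of the job. What is shaped like the part that bears basket_grip but purple is not meant. What is shaped like the part that bears lid_knob but turquoise is not meant.

How it is judged:
On the way, in this order (a step that is already met when the one before it is completed fails the run):
1. every front tool hangs on the spare hook, released (x of skimmer_grip in the frame of spare_hook between -0.198 and -0.01 m and y of skimmer_grip in the frame of spare_hook between -0.02 and 0.02 m and z of skimmer_grip in the frame of spare_hook between 0.215 and 0.25 m and contact force between each of skimmer, turner, paddle and the fingers below 0.2 N and x of turner_grip in the frame of spare_hook between -0.198 and -0.01 m and y of turner_grip in the frame of spare_hook between -0.02 and 0.02 m and z of turner_grip in the frame of spare_hook between 0.215 and 0.25 m and x of paddle_grip in the frame of spare_hook between -0.198 and -0.01 m and y of paddle_grip in the frame of spare_hook between -0.02 and 0.02 m and z of paddle_grip in the frame of spare_hook between 0.215 and 0.25 m), for 0.2 s.
2. the strainer basket stands upright in the pot, released (horizontal distance between basket_foot and pot below 0.045 m and z of basket_foot in the frame of pot between 0.015 and 0.035 m and angle between basket_grip's own z axis and vertical below 0.2 rad and contact force between basket and the fingers below 0.2 N), for 0.2 s.
At the end, for the whole second after the job is handed in: The strainer basket stands upright (within 0.2 rad) on the pot's floor, its foot within 45 mm of the pot's centre; the lid lies flat, knob up, within 45 mm of the mat's centre; every front tool hangs by its eye on the spare prong; every tub stands upright in the tray; all released and at rest (all of step 1 and all of step 2 and horizontal distance between lid_knob and mat below 0.045 m and height (world z) of lid_knob below 0.05 m and angle between lid_knob's own z axis and vertical below 0.1 rad and x of tub1_center in the frame of tray between -0.12 and 0.12 m and y of tub1_center in the frame of tray between -0.055 and 0.055 m and z of tub1_center in the frame of tray between 0.023 and 0.048 m and angle between each of tub1_center, tub2_center, tub3_center's own z axis and vertical below 0.25 rad and x of tub2_center in the frame of tray between -0.12 and 0.12 m and y of tub2_center in the frame of tray between -0.055 and 0.055 m and z of tub2_center in the frame of tray between 0.023 and 0.048 m and x of tub3_center in the frame of tray between -0.12 and 0.12 m and y of tub3_center in the frame of tray between -0.055 and 0.055 m and z of tub3_center in the frame of tray between 0.023 and 0.048 m and linear speed of each of skimmer, turner, paddle, tub1, tub2, tub3, basket, lid below 0.03 m/s); the robot touches nothing.
It fails at once if a bystander is moved more than 40 mm (distance of any of pepper, sauce, cup from where it was at the start of the episode above 0.04 m).
Of skimmer, turner, paddle only 1 to 3 are there at a start; the rules pass over those that are not, and their reading is None.
Of tub1, tub2, tub3 only 2 to 3 are there at a start; the rules pass over those that are not, and their reading is None.
At some moment in a run one of tub1, tub2, tub3 may be knocked a few centimetres aside while the robot is not near it.
It also fails if it takes over 210 s, if anything falls off the work surface, if the arm or the gripper's body presses on something with over 40 N, if the wrist force passes 120 N, or if a joint passes its speed limit or range.

## Working session

There is one attempt and no reset: what is moved stays moved. The work goes in short steps, Python scripts to look and compute and a tool call to move; the robot and the scene stay as the last step left them, time stands still between calls to the robot, and variables do not carry over. Pictures are saved under pics/ and viewed, and the job is handed in when it is done.

Besides the shell and the picture viewer there is one more tool, called after ">>>" as name(argument=value, ...), one argument or row to a line, values as JSON. jog_arm: Moves the arm, as the interface text tells. Its arguments: {"type":"object","properties":{"slide":{"type":"array"},"dr":{"type":"array"},"grip":{"type":"array"},"force":{"type":"number"}},"required":["slide","dr","grip"]}

```bash
mkdir -p pics; ls
cat > h.py <<'E'
import numpy as np, cv2
from station import r
from scipy.spatial.transform import Rotation as R
def snap(name,fn=None):
    s=r.state(); img,d=r.grab_frame(name); ci=r.camera_info(name)
    if name=="wrist":
        T=np.eye(4);T[:3,:3]=R.from_euler('xyz',s['ee_rot']).as_matrix();T[:3,3]=s['position']
        E=T@np.array(ci['tool_from_camera'])
    else: E=np.array(ci['extrinsics'])
    if fn: cv2.imwrite('pics/'+fn,img)
    np.savez('last_%s.npz'%name,img=img,d=d,E=E,K=[ci['fx'],ci['fy'],ci['cx'],ci['cy']],dist=ci['dist_coeffs'])
    return load(name)
def load(name):
    z=np.load('last_%s.npz'%name); return z['img'],z['d'],z['E'],z['K'],z['dist']
def cloud(L):
    img,d,E,K,dist=L
    v,u=np.mgrid[0:480,0:640]
    p=np.stack([u.ravel(),v.ravel()],1).astype(np.float64)[:,None]
    n=cv2.undistortPoints(p,np.array([[K[0],0,K[2]],[0,K[1],K[3]],[0,0,1.]]),dist)[:,0].reshape(480,640,2)
    P=np.dstack([n[...,0]*d,n[...,1]*d,d])
    W=P@E[:3,:3].T+E[:3,3]; W[d==0]=np.nan
    return W
E
python3 - <<'E'
from h import *
for n in('side','top','wrist'):
    L=snap(n,n+'0.png'); print(n,L[2].round(3).tolist(),L[3])
s=r.state();print(s)
E
```

```text
pics
side [[-0.739, -0.442, 0.508, 0.004], [-0.673, 0.476, -0.566, 0.656], [0.009, -0.76, -0.65, 0.927], [0.0, 0.0, 0.0, 1.0]] [526.54575666 526.54575666 325.95619594 240.60735245]
top [[0.025, -0.982, 0.188, 0.423], [-0.999, -0.031, -0.03, 0.002], [0.035, -0.187, -0.982, 1.201], [0.0, 0.0, 0.0, 1.0]] [466.58533381 466.58533381 319.61033021 240.97595225]
wrist [[0.244, -0.92, -0.307, 0.22], [-0.97, -0.232, -0.076, -0.537], [-0.001, 0.317, -0.949, 0.372], [0.0, 0.0, 0.0, 1.0]] [372.93877034 372.93877034 316.30198545 241.40145474]
{'time_s': 0.15, 'q': array([-1.52932749e+00,  1.81412224e-01,  1.60776489e+00,  1.49816400e-06,
        1.35380420e+00, -2.06321600e-01]), 'qd': array([ 3.50836704e-04, -1.27140759e-03, -3.77268439e-03, -2.32122719e-04,
       -1.10446500e-05, -8.81115577e-05]), 'tau': array([ 1.14756713e-04, -4.45265007e+01, -3.51693356e+01, -3.63027593e-04,
        5.81857006e-03,  1.11907079e-05]), 'position': array([ 0.14101318, -0.55699894,  0.22517408]), 'ee_rot': array([-3.14023375e+00, -2.85912248e-04,  2.47789918e-01]), 'wrist_force': array([-0.30671346, -0.00251991, -0.23617865]), 'torque': array([-0.00650349, -0.0455224 , -0.00020046]), 'gripper_width': 0.0853100119840736}
```

View pics/top0.png

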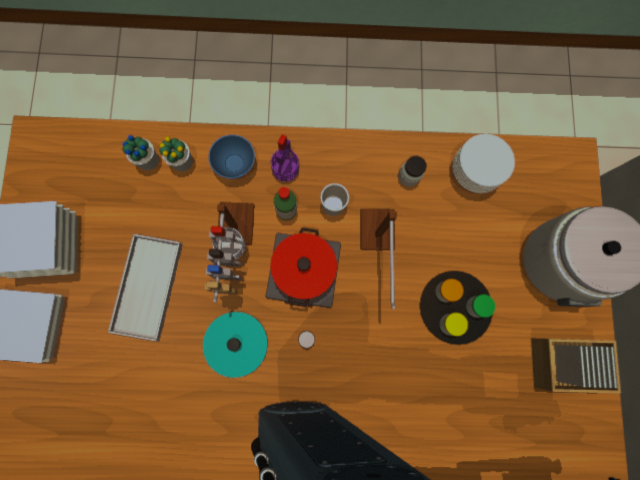

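View pics/side0.png

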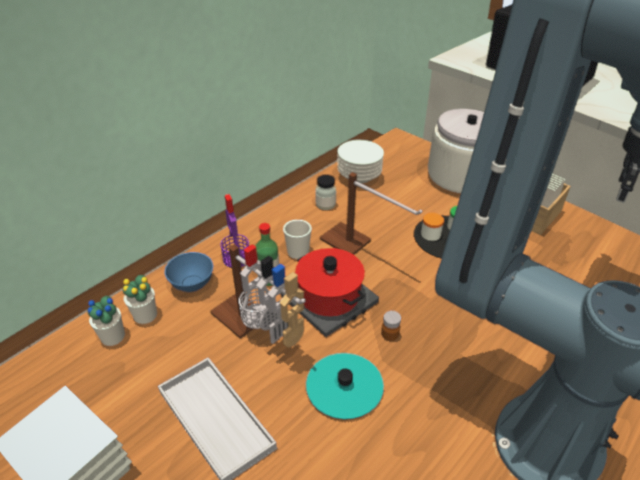

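View pics/wrist0.png

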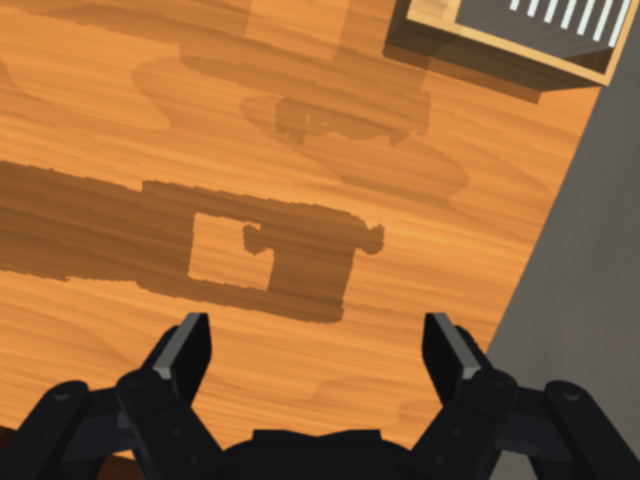

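Top view: pot lid with black knob at (304,265), red; the turquoise lid at (235,345) is the look-alike. Basket with red grip at (217,231) on the full hook behind black (215,254), blue (214,270) and wooden (214,287) grips; the purple basket at (285,160) is the look-alike. Spare hook post at (392,215). Tubs: orange (452,290), green (484,306), yellow (456,324). Tray at (145,287).

```bash
cat > m.py <<'E'
from h import *
L=load('top');W=cloud(L);img=L[0];hsv=cv2.cvtColor(img,cv2.COLOR_BGR2HSV)
def reg(n,u0,u1,v0,v1,zmin,zmax,hl=None):
    m=np.zeros((480,640),bool);m[v0:v1,u0:u1]=1
    m&=(W[...,2]>zmin)&(W[...,2]<zmax)
    if hl: 
        m&=(hsv[...,0]>=hl[0])&(hsv[...,0]<=hl[1])&(hsv[...,1]>100)
    p=W[m]; print(n,len(p),'mean',p.mean(0).round(4),'mid',((np.percentile(p,2,0)+np.percentile(p,98,0))/2).round(4),'rng',(np.percentile(p,98,0)-np.percentile(p,2,0)).round(3))
    return p
reg('orange',435,470,275,305,.05,.07); reg('green',470,500,290,320,.05,.07); reg('yellow',442,472,312,338,.05,.07)
reg('knob',290,320,250,280,.118,.14); reg('lid',260,345,225,310,.09,.115)
reg('mat',415,500,268,347,-.01,.01,None)
reg('tray',105,185,230,345,.015,.035)
reg('trayfloor',105,185,230,345,.0,.012)
reg('post1',210,245,195,225,.21,.235); reg('post2',380,400,200,225,.21,.235)
p=reg('prong2',380,400,218,320,.185,.22)
print(np.polyfit(p[:,0],p[:,1],1),np.polyfit(p[:,0],p[:,2],1))
p=reg('prong1',200,245,200,320,.19,.21)
for n,v0,v1 in (('red',225,240),('black',246,261),('blue',264,277),('wood',281,293)): reg(n,205,226,v0,v1,.245,.27)
reg('pepper',295,320,325,355,.045,.07);reg('sauce',272,300,185,222,.15,.19);reg('cup',318,352,182,220,.07,.09)
E
python3 m.py
python3 - <<'E'
import cv2
a=cv2.imread('pics/top0.png')
c=cv2.resize(a[190:350,190:350],(600,600),interpolation=cv2.INTER_CUBIC); cv2.imwrite('pics/c1.png',c)
E
```

```text
orange 411 mean [ 0.5288 -0.3603  0.0595] mid [ 0.5293 -0.3607  0.0588] rng [0.049 0.05  0.01 ]
green 419 mean [ 0.4926 -0.4385  0.0596] mid [ 0.4925 -0.4388  0.0588] rng [0.049 0.051 0.011]
yellow 424 mean [ 0.4465 -0.369   0.0597] mid [ 0.4465 -0.3693  0.0594] rng [0.049 0.051 0.01 ]
knob 146 mean [0.5761 0.0055 0.1284] mid [0.576  0.0058 0.1285] rng [0.028 0.028 0.009]
lid 3266 mean [0.5757 0.0055 0.0952] mid [0.5764 0.0054 0.0953] rng [0.143 0.143 0.008]
mat 5145 mean [ 0.4922 -0.3898  0.0021] mid [ 0.493  -0.3938  0.002 ] rng [0.196 0.214 0.012]
tray 826 mean [0.5193 0.4002 0.0225] mid [0.5211 0.3978 0.022 ] rng [0.256 0.145 0.013]
trayfloor 5624 mean [0.522  0.4031 0.0038] mid [0.5243 0.4057 0.0048] rng [0.272 0.187 0.009]
post1 67 mean [0.6783 0.1862 0.2202] mid [0.6793 0.1865 0.2183] rng [0.015 0.016 0.013]
post2 64 mean [ 0.6746 -0.1847  0.221 ] mid [ 0.675  -0.1853  0.2194] rng [0.015 0.016 0.013]
prong2 347 mean [ 0.5735 -0.1858  0.2037] mid [ 0.572  -0.1845  0.2052] rng [0.192 0.011 0.014]
[ 0.01502273 -0.19436888] [-0.00916443  0.20899191]
prong1 543 mean [0.5741 0.1838 0.202 ] mid [0.5807 0.1879 0.2012] rng [0.184 0.049 0.014]
red 79 mean [0.6236 0.186  0.2526] mid [0.624  0.1864 0.2521] rng [0.013 0.022 0.011]
black 84 mean [0.576  0.1868 0.2527] mid [0.5768 0.187  0.2514] rng [0.014 0.022 0.011]
blue 89 mean [0.543  0.1872 0.2523] mid [0.5437 0.1871 0.2519] rng [0.014 0.022 0.012]
wood 93 mean [0.5091 0.1878 0.2525] mid [0.5091 0.1881 0.2519] rng [0.014 0.023 0.009]
pepper 197 mean [ 0.4012 -0.007   0.0595] mid [ 0.4013 -0.0069  0.059 ] rng [0.035 0.033 0.009]
sauce 115 mean [0.7323 0.0556 0.1681] mid [0.7328 0.0556 0.165 ] rng [0.023 0.025 0.016]
cup 189 mean [ 0.7565 -0.0679  0.0781] mid [ 0.7525 -0.067   0.0774] rng [0.068 0.067 0.012]
```

View pics/c1.png

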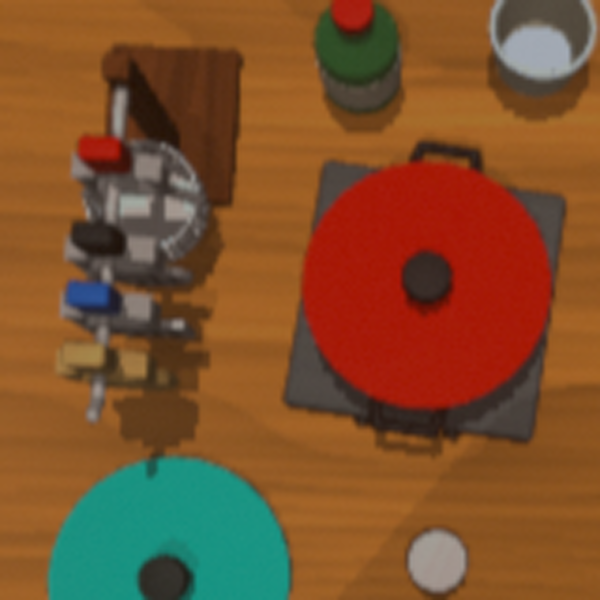

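Run:
```python
from h import *
L=load('top');W=cloud(L);img=L[0]
g=img.max(2)
m=(g<60)&(abs(W[...,2])<.012);m[:265]=0;m[350:]=0;m[:,:410]=0;m[:,505:]=0
p=W[m][:,:2].astype(np.float32); print('mat',cv2.minEnclosingCircle(p))
h=cv2.convexHull(p)[:,0]; print(cv2.fitEllipse(h))
# tray
hsv=cv2.cvtColor(img,cv2.COLOR_BGR2HSV)
m=(W[...,2]>.017)&(W[...,2]<.032)&(hsv[...,1]<90);m[:,:100]=0;m[:,190:]=0;m[:225]=0;m[350:]=0
p=W[m][:,:2].astype(np.float32);print('tray',len(p),cv2.minAreaRect(p))
# hot plate
```

```text
mat ((0.4915078580379486, -0.38943764567375183), 0.09366390854120255)
((0.49176493287086487, -0.389690101146698), (0.18422414362430573, 0.18599580228328705), 179.51878356933594)
tray 725 ((0.521086573600769, 0.39849984645843506), (0.12207194417715073, 0.25073736906051636), 81.65370178222656)
```

>>> jog_arm(
  slide=[
    [3,0,0],
    [4,-2,0],
    [5,0,0],
    [5,0,0],
    [4.5,-3,0],
    [4,-3,0],
    [3,-3,0],
    [0,-3,0],
  ],
  dr=[
    [0,0,0.124],
    [0,0,0.124],
    [0,0,0],
    [0,0,0],
    [0,0,0],
    [0,0,0],
    [0,0,0],
    [0,0,0],
  ],
  grip=[100,100,100,100,100,100,100,100],
  force=30,
)

```text
time_s: 0.95
position: [0.422, -0.4056, 0.2254]
ee_rot: [-3.141, -0.001, 0.003]
wrist_force: [-0.8, 0.9, 0.8]
gripper_width: 0.0854
```

>>> jog_arm(
  slide=[
    [1.25,-1.85,0],
    [1.2,-1.8,2],
    [0,0,4],
    [0,0,4],
    [0,0,3],
    [0,0,3],
    [0,0,2.2],
    [0,0,0],
  ],
  dr=[
    [0,0,0],
    [0,0,0],
    [0,0,0],
    [0,0,0],
    [0,0,0],
    [0,0,0],
    [0,0,0],
    [0,0,0],
  ],
  grip=[100,100,100,100,100,100,100,60],
  force=30,
)

```text
time_s: 1.75
position: [0.4414, -0.3685, 0.0401]
ee_rot: [-3.136, 0.005, -0.0]
wrist_force: [-1.4, 0.8, 1.0]
gripper_width: 0.0736
```

>>> jog_arm(
  slide=[
    [0,0,0],
    [0,0,0],
    [0,0,0],
    [0,0,0],
    [0,0,-1],
    [0,0,-2],
    [0,0,-3],
    [0,0,-4],
  ],
  dr=[
    [0,0,0],
    [0,0,0],
    [0,0,0],
    [0,0,0],
    [0,0,0],
    [0,0,0],
    [0,0,0],
    [0,0,0],
  ],
  grip=[40,40,40,40,40,40,40,40],
  force=30,
)

```text
time_s: 2.55
position: [0.4426, -0.37, 0.1441]
ee_rot: [-3.139, 0.002, -0.0]
wrist_force: [0.6, 0.5, -0.9]
gripper_width: 0.054
```

>>> jog_arm(
  slide=[
    [0,-2.5,-4],
    [0,-3,-4],
    [0,-3,-4],
    [0,-3,-4],
    [0,-5,0],
    [0,-5,0],
    [0,-5,0],
    [0,-5,0],
  ],
  dr=[
    [0,0,0],
    [0,0,0],
    [0,0,0],
    [0,0,0],
    [0,0,0],
    [0,0,0],
    [0,0,0],
    [0,0,0],
  ],
  grip=[40,40,40,40,40,40,40,40],
)

```text
time_s: 3.35
position: [0.443, -0.0543, 0.3051]
ee_rot: [3.141, -0.002, -0.001]
wrist_force: [1.6, 1.1, -0.8]
gripper_width: 0.0539
```

>>> jog_arm(
  slide=[
    [0,-5,0],
    [0,-5,0],
    [0,-5,0],
    [0,-5,0],
    [0,-5,0],
    [0,-5,0],
    [0,-5,0],
    [0,-5,0],
  ],
  dr=[
    [0,0,0],
    [0,0,0],
    [0,0,0],
    [0,0,0],
    [0,0,0],
    [0,0,0],
    [0,0,0],
    [0,0,0],
  ],
  grip=[40,40,40,40,40,40,40,40],
)

```text
time_s: 4.15
position: [0.443, 0.3461, 0.3051]
ee_rot: [-3.141, -0.001, 0.0]
wrist_force: [1.3, -0.2, -0.9]
gripper_width: 0.0542
```

>>> jog_arm(
  slide=[
    [0.4,-3.3,2],
    [0,-3,4],
    [0,0,4.5],
    [0,0,4.5],
    [0,0,4],
    [0,0,3],
    [0,0,2],
    [0,0,1.5],
  ],
  dr=[
    [0,0,0],
    [0,0,0],
    [0,0,0],
    [0,0,0],
    [0,0,0],
    [0,0,0],
    [0,0,0],
    [0,0,0],
  ],
  grip=[40,40,40,40,40,40,40,40],
)

```text
time_s: 4.95
position: [0.4471, 0.4066, 0.0479]
ee_rot: [3.141, 0.001, -0.0]
wrist_force: [0.2, -0.2, -1.0]
gripper_width: 0.0542
```

>>> jog_arm(
  slide=[
    [0,0,0.4],
    [0,0,0],
    [0,0,0],
    [0,0,0],
    [0,0,0],
    [0,0,-2],
    [0,0,-4],
    [0,0,-5],
  ],
  dr=[
    [0,0,0],
    [0,0,0],
    [0,0,0],
    [0,0,0],
    [0,0,0],
    [0,0,0],
    [0,0,0],
    [0,0,0],
  ],
  grip=[40,40,77,77,77,77,100,100],
)

```text
time_s: 5.75
position: [0.4462, 0.4059, 0.1541]
ee_rot: [3.139, 0.004, -0.0]
wrist_force: [1.6, 0.1, -0.3]
gripper_width: 0.0851
```

>>> jog_arm(
  slide=[
    [0,0,-5],
    [0,0,-5],
    [0,5,-5],
    [0,5,0],
    [0,5,0],
    [0,5,0],
    [0,5,0],
    [0,5,0],
  ],
  dr=[
    [0,0,0],
    [0,0,0],
    [0,0,0],
    [0,0,0],
    [0,0,0],
    [0,0,0],
    [0,0,0],
    [0,0,0],
  ],
  grip=[100,100,100,100,100,100,100,100],
)

```text
time_s: 6.55
position: [0.4472, 0.1198, 0.2908]
ee_rot: [3.142, -0.002, 0.0]
wrist_force: [1.2, -0.8, 0.4]
gripper_width: 0.0853
```

Run:
```python
from h import *
L=snap('top','t1.png');W=cloud(L);img=L[0];hsv=cv2.cvtColor(img,cv2.COLOR_BGR2HSV)
for n,a,b in(('orange',8,17),('yellow',24,34),('green',50,75)):
    m=(W[...,2]>.05)&(W[...,2]<.075)&(hsv[...,0]>=a)&(hsv[...,0]<=b)&(hsv[...,1]>150)
    p=W[m];print(n,len(p),np.median(p,0).round(4) if len(p) else 0)
print(r.state()['position'])
```

```text
orange 275 [ 0.3983 -0.5806  0.0624]
yellow 422 [0.4536 0.4053 0.0602]
green 390 [ 0.4929 -0.4392  0.0598]
[0.4478423  0.11297438 0.29068563]
```

View pics/t1.png

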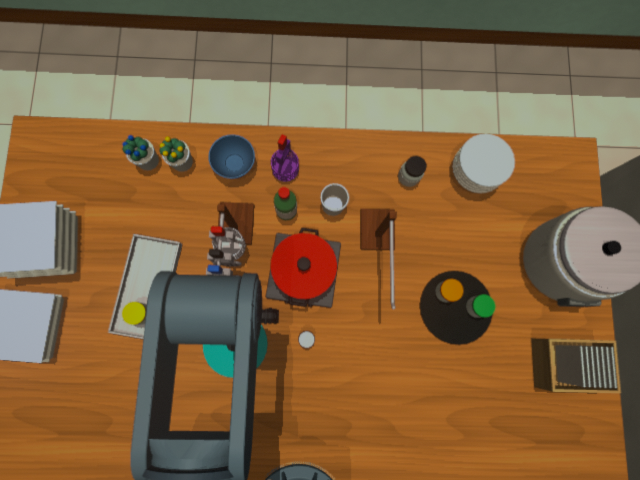

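>>> jog_arm(
  slide=[
    [0,5,0],
    [0,5,0],
    [0,5,0],
    [0,5,0],
    [1,5,0],
    [1,5,0],
    [1,5,0],
    [1.5,5,0],
  ],
  dr=[
    [0,0,0],
    [0,0,0],
    [0,0,0],
    [0,0,0],
    [0,0,0],
    [0,0,0],
    [0,0,0],
    [0,0,0],
  ],
  grip=[100,100,100,100,100,100,100,100],
)

```text
time_s: 7.4
position: [0.4912, -0.2758, 0.2908]
ee_rot: [3.141, -0.001, -0.001]
wrist_force: [0.5, 0.9, 0.5]
gripper_width: 0.0854
```

>>> jog_arm(
  slide=[
    [2,4,0],
    [1.5,3.4,2.8],
    [0,0,5],
    [0,0,5],
    [0,0,5],
    [0,0,4],
    [0,0,3],
    [0,0,0],
  ],
  dr=[
    [0,0,0],
    [0,0,0],
    [0,0,0],
    [0,0,0],
    [0,0,0],
    [0,0,0],
    [0,0,0],
    [0,0,0],
  ],
  grip=[100,100,100,100,100,100,100,100],
)

```text
time_s: 8.2
position: [0.5252, -0.3471, 0.0394]
ee_rot: [-3.14, 0.002, -0.0]
wrist_force: [0.2, -1.3, 0.1]
gripper_width: 0.0853
```

>>> jog_arm(
  slide=[
    [0,0.7,0],
    [0.3,0.7,0],
    [0,0,0],
    [0,0,0],
    [0,0,0],
    [0,0,0],
    [0,0,-1.5],
    [0,0,-3],
  ],
  dr=[
    [0,0,0],
    [0,0,0],
    [0,0,0],
    [0,0,0],
    [0,0,0],
    [0,0,0],
    [0,0,0],
    [0,0,0],
  ],
  grip=[100,80,40,40,40,40,40,40],
)

```text
time_s: 9.0
position: [0.5269, -0.3586, 0.0846]
ee_rot: [-3.135, 0.006, -0.0]
wrist_force: [-0.4, 0.2, -2.0]
gripper_width: 0.0547
```

>>> jog_arm(
  slide=[
    [0,0,-5],
    [0,0,-5],
    [0,0,-5],
    [0,-3,-5],
    [0,-5,-1.5],
    [0,-5,0],
    [0,-5,0],
    [0,-5,0],
  ],
  dr=[
    [0,0,0],
    [0,0,0],
    [0,0,0],
    [0,0,0],
    [0,0,0],
    [0,0,0],
    [0,0,0],
    [0,0,0],
  ],
  grip=[40,40,40,40,40,40,40,40],
)

```text
time_s: 9.8
position: [0.5281, -0.1351, 0.2946]
ee_rot: [-3.14, 0.001, -0.0]
wrist_force: [0.8, -0.5, -1.5]
gripper_width: 0.0543
```

>>> jog_arm(
  slide=[
    [0,-5,0],
    [0,-5,0],
    [0,-5,0],
    [0,-5,0],
    [0,-5,0],
    [0,-5,0],
    [0,-5,0],
    [0,-5,0],
  ],
  dr=[
    [0,0,0],
    [0,0,0],
    [0,0,0],
    [0,0,0],
    [0,0,0],
    [0,0,0],
    [0,0,0],
    [0,0,0],
  ],
  grip=[40,40,40,40,40,40,40,40],
)

```text
time_s: 10.6
position: [0.5277, 0.2644, 0.2945]
ee_rot: [3.142, 0.002, 0.0]
wrist_force: [0.3, -1.0, -1.3]
gripper_width: 0.054
```

>>> jog_arm(
  slide=[
    [1.5,-4,0],
    [2,-4,0],
    [2,-3,2],
    [1.5,-1.4,3],
    [0,0,4.5],
    [0,0,5],
    [0,0,5],
    [0,0,3],
  ],
  dr=[
    [0,0,0],
    [0,0,0],
    [0,0,0],
    [0,0,0],
    [0,0,0],
    [0,0,0],
    [0,0,0],
    [0,0,0],
  ],
  grip=[40,40,40,40,40,40,40,40],
)

```text
time_s: 11.4
position: [0.5954, 0.3851, 0.0641]
ee_rot: [3.138, 0.008, 0.0]
wrist_force: [-0.8, -0.3, -1.3]
gripper_width: 0.0543
```

>>> jog_arm(
  slide=[
    [0.2,-0.2,1.2],
    [0,0,0.6],
    [0,0,0.4],
    [0,0,0],
    [0,0,0],
    [0,0,0],
    [0,0,0],
    [0,0,-1],
  ],
  dr=[
    [0,0,0],
    [0,0,0],
    [0,0,0],
    [0,0,0],
    [0,0,0],
    [0,0,0],
    [0,0,0],
    [0,0,0],
  ],
  grip=[40,40,40,40,77,77,77,77],
)

```text
time_s: 12.2
position: [0.6005, 0.3877, 0.0567]
ee_rot: [3.141, 0.002, -0.0]
wrist_force: [0.6, -0.4, 0.8]
gripper_width: 0.0659
```

>>> jog_arm(
  slide=[
    [0,0,-4],
    [0,0,-5],
    [0,0,-5],
    [-1,2,-5],
    [-1,4,-5],
    [-1,5,-1],
    [-1,5,0],
    [-1,5,0],
  ],
  dr=[
    [0,0,0],
    [0,0,0],
    [0,0,0],
    [0,0,0],
    [0,0,0],
    [0,0,0],
    [0,0,0],
    [0,0,0],
  ],
  grip=[77,77,100,100,100,100,100,100],
)

```text
time_s: 13.0
position: [0.5549, 0.1914, 0.2934]
ee_rot: [-3.141, -0.003, 0.001]
wrist_force: [0.9, -0.2, 0.3]
gripper_width: 0.0854
```

>>> jog_arm(
  slide=[
    [-1,5,0],
    [-1,5,0],
    [-1,5,0],
    [-1,5,0],
    [-1,5,0],
    [0,5,0],
    [0,5,0],
    [0,5,0],
  ],
  dr=[
    [0,0,0],
    [0,0,0],
    [0,0,0],
    [0,0,0],
    [0,0,0],
    [0,0,0],
    [0,0,0],
    [0,0,0],
  ],
  grip=[100,100,100,100,100,100,100,100],
)

```text
time_s: 13.8
position: [0.5058, -0.2043, 0.2928]
ee_rot: [3.141, -0.002, -0.0]
wrist_force: [0.3, 0.3, -0.1]
gripper_width: 0.0852
```

```bash
cat > t.py <<'E'
from h import *
import sys
L=snap('top',sys.argv[1]);W=cloud(L);img=L[0];hsv=cv2.cvtColor(img,cv2.COLOR_BGR2HSV)
for n,a,b in(('orange',8,17),('yellow',24,34),('green',50,75)):
    m=(W[...,2]>.045)&(W[...,2]<.075)&(hsv[...,0]>=a)&(hsv[...,0]<=b)&(hsv[...,1]>150); m[330:,540:]=0
    p=W[m];print(n,len(p),np.median(p,0).round(4) if len(p) else 0)
print(r.state()['position'],r.state()['time_s'])
E
python3 t.py t2.png
```

```text
orange 138 [0.621  0.1839 0.06  ]
yellow 427 [0.4537 0.405  0.0602]
green 0 0
[ 0.50529036 -0.21177607  0.29241091] 13.85
```

View pics/t2.png

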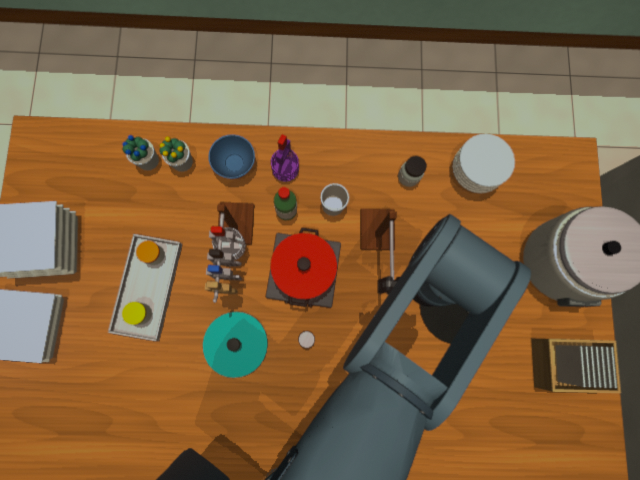

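>>> jog_arm(
  slide=[
    [-0.3,5,0],
    [-0.3,5,0],
    [-0.3,5,0],
    [-0.3,5,0],
    [0,2.7,0],
    [0,0,4],
    [0,0,4],
    [0,0,3],
  ],
  dr=[
    [0,0,0],
    [0,0,0],
    [0,0,0],
    [0,0,0],
    [0,0,0],
    [0,0,0],
    [0,0,0],
    [0,0,0],
  ],
  grip=[100,100,100,100,100,100,100,100],
)

```text
time_s: 14.65
position: [0.4935, -0.4284, 0.1796]
ee_rot: [-3.14, 0.001, -0.001]
wrist_force: [-0.3, -0.2, -0.5]
gripper_width: 0.0854
```

Run:
```python
from h import *
L=snap('wrist','w1.png');W=cloud(L);img=L[0];hsv=cv2.cvtColor(img,cv2.COLOR_BGR2HSV)
m=(W[...,2]>.05)&(W[...,2]<.075)&(hsv[...,0]>=45)&(hsv[...,0]<=80)&(hsv[...,1]>120)
p=W[m];print(len(p),np.median(p,0),(p.max(0)+p.min(0))/2,np.ptp(p,axis=0));print(r.state()['position'])
```

```text
4137 [ 0.49637766 -0.44096957  0.05918553] [ 0.49487635 -0.44140265  0.05591205] [0.05580672 0.05550512 0.0117391 ]
[ 0.49173297 -0.42606995  0.17389228]
```

View pics/w1.png

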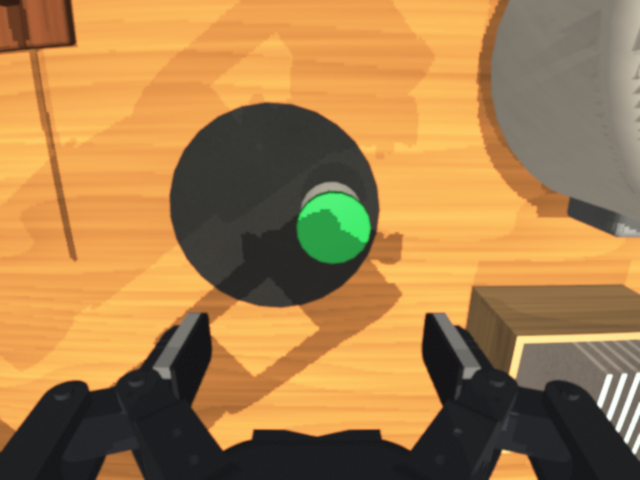

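>>> jog_arm(
  slide=[
    [0.2,1.3,2],
    [0,0,3],
    [0,0,3],
    [0,0,3],
    [0,0,2.2],
    [0,0,0],
    [0,0,0],
    [0,0,0],
  ],
  dr=[
    [0,0,0],
    [0,0,0],
    [0,0,0],
    [0,0,0],
    [0,0,0],
    [0,0,0],
    [0,0,0],
    [0,0,0],
  ],
  grip=[100,100,100,100,100,40,40,40],
)

```text
time_s: 15.5
position: [0.4976, -0.4427, 0.0525]
ee_rot: [3.14, -0.002, -0.0]
wrist_force: [-2.5, 2.7, 21.0]
gripper_width: 0.0438
```

>>> jog_arm(
  slide=[
    [0,0,0],
    [0,0,0],
    [0,0,-2],
    [0,0,-5],
    [0,0,-5],
    [0,0,-5],
    [0,-1,-5],
    [0,-3,-4],
  ],
  dr=[
    [0,0,0],
    [0,0,0],
    [0,0,0],
    [0,0,0],
    [0,0,0],
    [0,0,0],
    [0,0,0],
    [0,0,0],
  ],
  grip=[40,40,40,40,40,40,40,40],
)

```text
time_s: 16.3
position: [0.4963, -0.4042, 0.3145]
ee_rot: [3.135, -0.004, -0.003]
wrist_force: [0.5, 0.1, -0.0]
gripper_width: 0.0341
```

Run:
```python
from h import *
L=snap('wrist','w2.png');snap('side','s2.png')
```

```text
(no output)
```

View pics/w2.png

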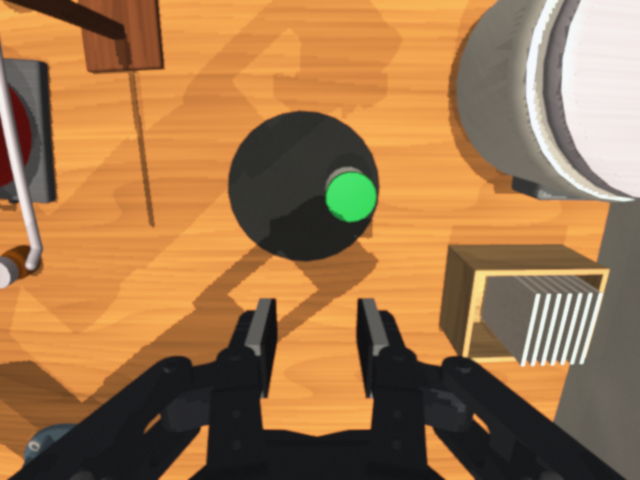

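View pics/s2.png

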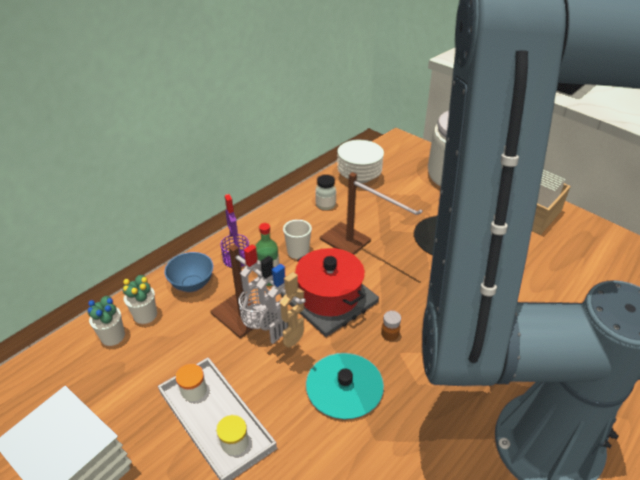

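```bash
cat > g.py <<'E'
from h import *
import sys
L=snap('wrist',sys.argv[1]);W=cloud(L);img=L[0];hsv=cv2.cvtColor(img,cv2.COLOR_BGR2HSV)
m=(W[...,2]>.045)&(W[...,2]<.075)&(hsv[...,0]>=45)&(hsv[...,0]<=80)&(hsv[...,1]>120)
p=W[m];print(len(p),np.median(p,0),(p.max(0)+p.min(0))/2,np.ptp(p,axis=0));print(r.state()['position'],r.state()['time_s'])
E
python3 g.py w3.png
```

```text
1911 [ 0.49640371 -0.44355837  0.05923608] [ 0.49476735 -0.443667    0.05516015] [0.05507117 0.05489738 0.01362748]
[ 0.49805659 -0.40236103  0.31592089] 16.45
```

>>> jog_arm(
  slide=[
    [-0.3,2,0],
    [0,2,4],
    [0,0,4],
    [0,0,4],
    [0,0,4],
    [0,0,2],
    [0,0,0],
    [0,0,0],
  ],
  dr=[
    [0,0,0],
    [0,0,0],
    [0,0,0],
    [0,0,0],
    [0,0,0],
    [0,0,0],
    [0,0,0],
    [0,0,0],
  ],
  grip=[100,100,100,100,100,100,100,100],
)

```text
time_s: 17.25
position: [0.4925, -0.4429, 0.1277]
ee_rot: [-3.141, 0.001, -0.001]
wrist_force: [-0.1, 0.1, 0.6]
gripper_width: 0.0856
```

>>> jog_arm(
  slide=[
    [0.2,0,3],
    [0,0,3],
    [0,0,2],
    [0,0,0.7],
    [0,0,0],
    [0,0,0],
    [0,0,0],
    [0,0,0],
  ],
  dr=[
    [0,0,0],
    [0,0,0],
    [0,0,0],
    [0,0,0],
    [0,0,0],
    [0,0,0],
    [0,0,0],
    [0,0,0],
  ],
  grip=[100,100,100,100,100,100,40,40],
)

```text
time_s: 18.05
position: [0.4959, -0.443, 0.043]
ee_rot: [3.14, -0.002, -0.0]
wrist_force: [0.6, -0.5, 0.3]
gripper_width: 0.0593
```

>>> jog_arm(
  slide=[
    [0,0,0],
    [0,0,0],
    [0,0,0],
    [0,0,-1],
    [0,0,-3],
    [0,0,-4],
    [0,0,-4],
    [0,0,-4],
  ],
  dr=[
    [0,0,0],
    [0,0,0],
    [0,0,0],
    [0,0,0],
    [0,0,0],
    [0,0,0],
    [0,0,0],
    [0,0,0],
  ],
  grip=[40,40,40,40,40,40,40,40],
)

```text
time_s: 18.85
position: [0.4949, -0.4418, 0.2033]
ee_rot: [-3.141, 0.0, -0.0]
wrist_force: [0.8, -0.4, -1.3]
gripper_width: 0.0547
```

>>> jog_arm(
  slide=[
    [0,0,-4.5],
    [0,-2,-4.5],
    [0,-4,-3.5],
    [0,-5,0],
    [0,-5,0],
    [0,-5,0],
    [0,-5,0],
    [0,-5,0],
  ],
  dr=[
    [0,0,0],
    [0,0,0],
    [0,0,0],
    [0,0,0],
    [0,0,0],
    [0,0,0],
    [0,0,0],
    [0,0,0],
  ],
  grip=[40,40,40,40,40,40,40,40],
)

```text
time_s: 19.65
position: [0.4946, -0.1324, 0.3248]
ee_rot: [3.141, -0.001, -0.001]
wrist_force: [0.9, 0.8, -1.2]
gripper_width: 0.0544
```

>>> jog_arm(
  slide=[
    [0,-5,0],
    [0,-5,0],
    [0,-5,0],
    [0,-5,0],
    [0.5,-5,0],
    [0.5,-5,0],
    [0.5,-5,0],
    [0.5,-5,0],
  ],
  dr=[
    [0,0,0],
    [0,0,0],
    [0,0,0],
    [0,0,0],
    [0,0,0],
    [0,0,0],
    [0,0,0],
    [0,0,0],
  ],
  grip=[40,40,40,40,40,40,40,40],
)

```text
time_s: 20.45
position: [0.5147, 0.2667, 0.325]
ee_rot: [-3.142, -0.001, 0.0]
wrist_force: [0.7, -1.5, -0.3]
gripper_width: 0.0544
```

>>> jog_arm(
  slide=[
    [0.5,-5,0],
    [0.4,-4,0],
    [0,-2,3],
    [0,0,5],
    [0,0,5],
    [0,0,4],
    [0,0,0],
    [0,0,0],
  ],
  dr=[
    [0,0,0],
    [0,0,0],
    [0,0,0],
    [0,0,0],
    [0,0,0],
    [0,0,0],
    [0,0,0],
    [0,0,0],
  ],
  grip=[40,40,40,40,40,40,40,40],
)

```text
time_s: 21.25
position: [0.5242, 0.3743, 0.155]
ee_rot: [3.141, 0.001, -0.0]
wrist_force: [-0.2, 0.2, -0.1]
gripper_width: 0.0544
```

>>> jog_arm(
  slide=[
    [0,-2.2,1],
    [0,0,3],
    [0,0,3],
    [0,0,2.5],
    [0,0,1.3],
    [0,0,0],
    [0,0,0],
    [0,0,0],
  ],
  dr=[
    [0,0,0],
    [0,0,0],
    [0,0,0],
    [0,0,0],
    [0,0,0],
    [0,0,0],
    [0,0,0],
    [0,0,0],
  ],
  grip=[40,40,40,40,40,40,40,40],
)

```text
time_s: 22.05
position: [0.526, 0.3971, 0.049]
ee_rot: [-3.14, -0.004, -0.0]
wrist_force: [0.5, 0.1, -1.0]
gripper_width: 0.0544
```

>>> jog_arm(
  slide=[
    [0,0,0],
    [0,0,0],
    [0,0,0],
    [0,0,-1],
    [0,0,-4],
    [0,0,-5],
    [0,0,-5],
    [0,0,-5],
  ],
  dr=[
    [0,0,0],
    [0,0,0],
    [0,0,0],
    [0,0,0],
    [0,0,0],
    [0,0,0],
    [0,0,0],
    [0,0,0],
  ],
  grip=[77,77,77,77,77,77,100,100],
)

```text
time_s: 22.85
position: [0.524, 0.3961, 0.2492]
ee_rot: [-3.141, -0.001, -0.0]
wrist_force: [0.6, 0.3, 0.1]
gripper_width: 0.0852
```

```bash
python3 t.py t3.png
```

```text
orange 477 [0.6053 0.3825 0.0606]
yellow 101 [0.4481 0.3981 0.0605]
green 349 [0.5245 0.3955 0.0602]
[0.52769432 0.39819819 0.26024885] 22.9
```

>>> jog_arm(
  slide=[
    [0,0,-5],
    [0,2,-3],
    [0.5,5,0],
    [0.5,5,0],
    [1,5,0],
    [1,5,0],
    [1,5,0],
    [1,5,0],
  ],
  dr=[
    [0,0,0],
    [0,0,0],
    [0,0,0],
    [0,0,0],
    [0,0,0],
    [0,0,0],
    [0,0,0],
    [0,0,0],
  ],
  grip=[100,100,100,100,100,100,100,100],
)

```text
time_s: 23.7
position: [0.5733, 0.0787, 0.3271]
ee_rot: [3.142, -0.001, 0.0]
wrist_force: [0.3, -0.1, -0.2]
gripper_width: 0.0855
```

>>> jog_arm(
  slide=[
    [0,4.5,0],
    [0,2.7,3],
    [0,0,4],
    [0,0,4],
    [0,0,0],
    [0,0,0],
    [0,0,0],
    [0,0,0],
  ],
  dr=[
    [0,0,0],
    [0,0,0],
    [0,0,0],
    [0,0,0],
    [0,0,0],
    [0,0,0],
    [0,0,0],
    [0,0,0],
  ],
  grip=[100,100,100,100,100,100,100,100],
)

```text
time_s: 24.5
position: [0.5749, 0.0087, 0.2192]
ee_rot: [3.141, -0.005, 0.0]
wrist_force: [-0.3, -0.3, 0.0]
gripper_width: 0.0853
```

>>> jog_arm(
  slide=[
    [0.1,0.3,2],
    [0,0,3],
    [0,0,2.5],
    [0,0,1.3],
    [0,0,0.5],
    [0,0,0],
    [0,0,0],
    [0,0,0],
  ],
  dr=[
    [0,0,0],
    [0,0,0],
    [0,0,0],
    [0,0,0],
    [0,0,0],
    [0,0,0],
    [0,0,0],
    [0,0,0],
  ],
  grip=[100,100,100,100,100,100,60,20],
  force=60,
)

```text
time_s: 25.3
position: [0.5754, 0.0055, 0.1248]
ee_rot: [3.141, -0.003, -0.0]
wrist_force: [-0.6, -0.1, 0.3]
gripper_width: 0.0592
```

>>> jog_arm(
  slide=[
    [0,0,0],
    [0,0,0],
    [0,0,0],
    [0,0,0],
    [0,0,-1],
    [0,0,-2],
    [0,0,-3],
    [0,0,-4],
  ],
  dr=[
    [0,0,0],
    [0,0,0],
    [0,0,0],
    [0,0,0],
    [0,0,0],
    [0,0,0],
    [0,0,0],
    [0,0,0],
  ],
  grip=[20,20,20,20,20,20,20,20],
)

```text
time_s: 26.1
position: [0.5728, 0.0059, 0.2227]
ee_rot: [-3.141, 0.004, -0.0]
wrist_force: [0.6, -0.7, -0.1]
gripper_width: 0.0173
```

Run:
```python
from h import *
L=snap('wrist','w4.png');W=cloud(L)
m=(W[...,2]>.1)&(W[...,2]<.16)&(L[0].max(2)<70)
m[300:]=0
p=W[m];print(len(p),(np.percentile(p,1,0)+np.percentile(p,99,0))/2,np.percentile(p,99,0)-np.percentile(p,1,0),p[:,2].max())
m=(L[0][...,2]>120)&(L[0][...,1]<60);p=W[m];print(np.nanmedian(p,0))
```

```text
4560 [6.24678676e-01 5.70532255e-04 1.29976197e-01] [0.12166601 0.35877184 0.05766908] 0.1599877257934937
[0.5879662  0.0052656  0.09453925]
```

View pics/w4.png

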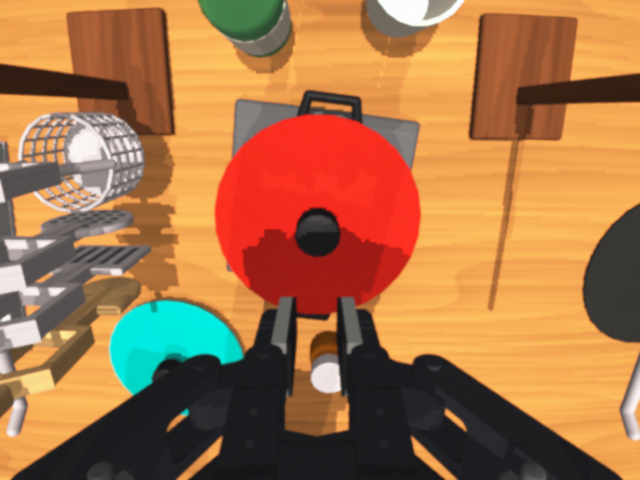

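>>> jog_arm(
  slide=[
    [0.2,0,3],
    [0,0,4],
    [0,0,2],
    [0,0,0.5],
    [0,0,0],
    [0,0,0],
    [0,0,0],
    [0,0,0],
  ],
  dr=[
    [0,0,0],
    [0,0,0],
    [0,0,0],
    [0,0,0],
    [0,0,0],
    [0,0,0],
    [0,0,0],
    [0,0,0],
  ],
  grip=[70,70,70,70,70,70,70,70],
)

```text
time_s: 26.95
position: [0.5772, 0.0055, 0.1297]
ee_rot: [3.141, -0.002, -0.0]
wrist_force: [-0.0, -0.5, -1.1]
gripper_width: 0.0593
```

>>> jog_arm(
  slide=[
    [0,0,0.6],
    [0,0,0.6],
    [0,0,0],
    [0,0,0],
    [0,0,0],
    [0,0,0],
    [0,0,0],
    [0,0,0],
  ],
  dr=[
    [0,0,0],
    [0,0,0],
    [0,0,0],
    [0,0,0],
    [0,0,0],
    [0,0,0],
    [0,0,0],
    [0,0,0],
  ],
  grip=[70,70,70,20,20,20,20,20],
  force=60,
)

```text
time_s: 27.75
position: [0.5765, 0.0056, 0.1167]
ee_rot: [3.141, -0.001, -0.0]
wrist_force: [-0.7, -0.3, 3.5]
gripper_width: 0.0289
```

>>> jog_arm(
  slide=[
    [0,0,-0.3],
    [0,0,-0.5],
    [0,0,-1],
    [0,0,-1],
    [0,0,-1],
    [0,0,-1],
    [0,0,0],
    [0,0,0],
  ],
  dr=[
    [0,0,0],
    [0,0,0],
    [0,0,0],
    [0,0,0],
    [0,0,0],
    [0,0,0],
    [0,0,0],
    [0,0,0],
  ],
  grip=[20,20,20,20,20,20,20,20],
)

```text
time_s: 28.55
position: [0.5765, 0.0056, 0.1647]
ee_rot: [3.141, -0.001, -0.0]
wrist_force: [-0.5, -0.6, -1.6]
gripper_width: 0.0286
```

Run:
```python
from h import *
L=snap('side');cv2.imwrite('pics/s3.png',cv2.resize(L[0][180:400,180:480],(800,587)))
```

```text
(no output)
```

View pics/s3.png

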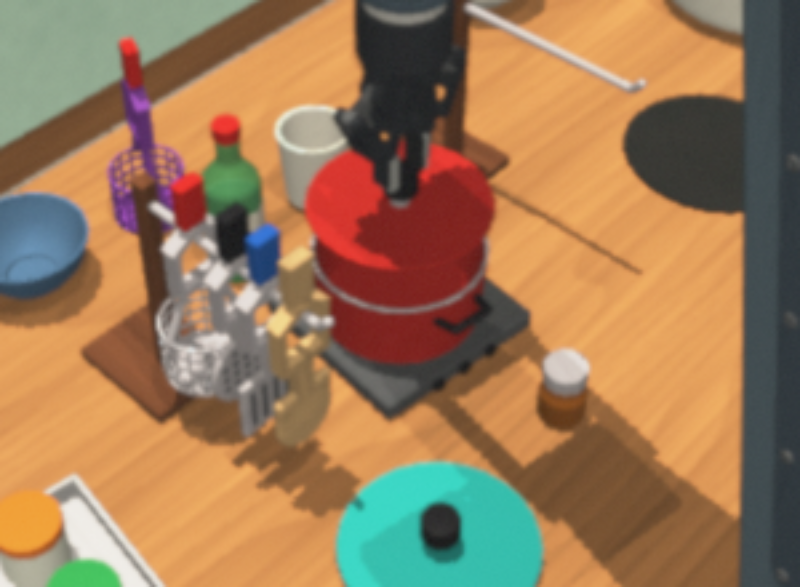

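>>> jog_arm(
  slide=[
    [0,0,-2],
    [0,0,-4],
    [0,0,-4],
    [0,1,-3.5],
    [-1,3,0],
    [-1,4,0],
    [-1,4,0],
    [-1,4,0],
  ],
  dr=[
    [0,0,0],
    [0,0,0],
    [0,0,0],
    [0,0,0],
    [0,0,0],
    [0,0,0],
    [0,0,0],
    [0,0,0],
  ],
  grip=[20,20,20,20,20,20,20,20],
)

```text
time_s: 29.4
position: [0.5354, -0.1554, 0.2986]
ee_rot: [-3.141, 0.001, 0.0]
wrist_force: [0.2, -0.3, -2.3]
gripper_width: 0.0289
```

>>> jog_arm(
  slide=[
    [-1,4,0],
    [-1,4,0],
    [-1,4,0],
    [-1,4,0],
    [-0.5,4,0],
    [0,2.5,0],
    [0,0,2],
    [0,0,3],
  ],
  dr=[
    [0,0,0],
    [0,0,0],
    [0,0,0],
    [0,0,0],
    [0,0,0],
    [0,0,0],
    [0,0,0],
    [0,0,0],
  ],
  grip=[20,20,20,20,20,20,20,20],
)

```text
time_s: 30.2
position: [0.4914, -0.3813, 0.2498]
ee_rot: [3.139, -0.002, -0.002]
wrist_force: [0.2, 1.1, -3.1]
gripper_width: 0.0286
```

>>> jog_arm(
  slide=[
    [0,0,4],
    [0,0,4],
    [0,0,3],
    [0,0,2],
    [0,0,1],
    [0,0,0],
    [0,0,0],
    [0,0,0],
  ],
  dr=[
    [0,0,0],
    [0,0,0],
    [0,0,0],
    [0,0,0],
    [0,0,0],
    [0,0,0],
    [0,0,0],
    [0,0,0],
  ],
  grip=[20,20,20,20,20,20,20,20],
)

```text
time_s: 31.0
position: [0.4921, -0.3803, 0.1111]
ee_rot: [3.139, -0.002, -0.0]
wrist_force: [0.4, -0.6, -2.7]
gripper_width: 0.0282
```

Run:
```python
from h import *
L=snap('wrist','w5.png'); print(r.state()['position'])
```

```text
[ 0.49205299 -0.38021927  0.11105589]
```

View pics/w5.png

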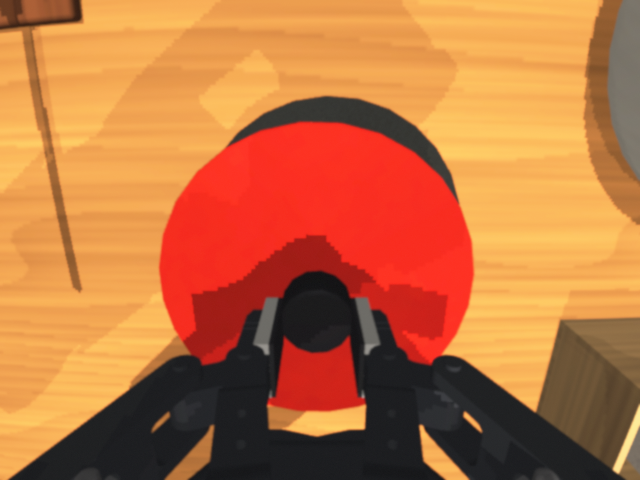

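>>> jog_arm(
  slide=[
    [0,0.9,2],
    [0,0,2],
    [0,0,2],
    [0,0,0.7],
    [0,0,0.4],
    [0,0,0],
    [0,0,0],
    [0,0,0],
  ],
  dr=[
    [0,0,0],
    [0,0,0],
    [0,0,0],
    [0,0,0],
    [0,0,0],
    [0,0,0],
    [0,0,0],
    [0,0,0],
  ],
  grip=[20,20,20,20,20,20,60,80],
)

```text
time_s: 31.85
position: [0.4921, -0.3892, 0.0397]
ee_rot: [3.139, -0.002, -0.0]
wrist_force: [0.0, -0.3, -0.3]
gripper_width: 0.0562
```

>>> jog_arm(
  slide=[
    [0,0,0],
    [0,0,0],
    [0,0,-2],
    [0,0,-4],
    [0,0,-5],
    [0,0,-5],
    [0,0,-5],
    [0,0,-5],
  ],
  dr=[
    [0,0,0],
    [0,0,0],
    [0,0,0],
    [0,0,0],
    [0,0,0],
    [0,0,0],
    [0,0,0],
    [0,0,0],
  ],
  grip=[90,90,90,90,90,90,90,90],
)

```text
time_s: 32.65
position: [0.491, -0.3881, 0.3006]
ee_rot: [3.141, -0.0, -0.0]
wrist_force: [0.8, -1.9, 0.5]
gripper_width: 0.0767
```

Run:
```python
from h import *
L=snap('wrist','w6.png'); W=cloud(L)
m=(L[0][...,2]>120)&(L[0][...,1]<70);p=W[m];p=p[p[:,2]<.06];print(np.nanmedian(p,0),(p.max(0)+p.min(0))/2,np.percentile(p,[2,98],0))
print(r.state()['position'],r.state()['time_s'])
```

```text
[ 0.49972176 -0.3880786   0.01724862] [ 0.55434553 -0.23728758  0.02651609] [[ 0.42149869 -0.46150216  0.0108855 ]
 [ 0.56779295 -0.31383133  0.01910785]]
[ 0.49353607 -0.39081294  0.3113798 ] 32.7
```

View pics/w6.png

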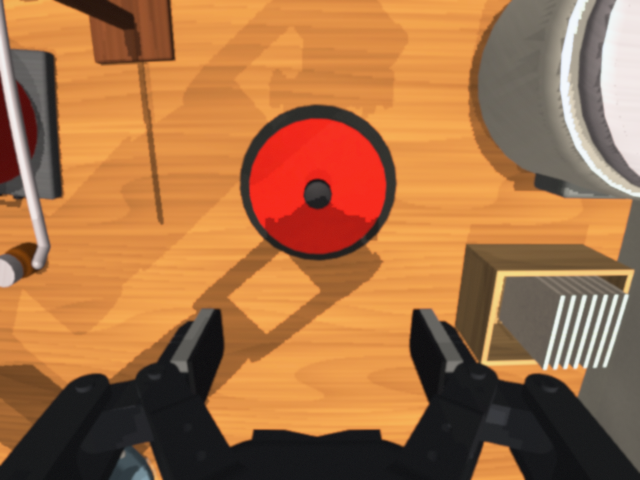

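>>> jog_arm(
  slide=[
    [0,-3,-1],
    [0,-5,0],
    [0,-5,0],
    [0,-5,0],
    [0,-5,0],
    [0,-5,0],
    [0,-5,0],
    [0,-5,0],
  ],
  dr=[
    [0,0,0],
    [0,0,0],
    [0,0,0],
    [0,0,0],
    [0,0,0],
    [0,0,0],
    [0,0,0],
    [0,0,0],
  ],
  grip=[80,70,70,70,70,70,70,70],
)

```text
time_s: 33.5
position: [0.491, -0.0064, 0.3084]
ee_rot: [3.141, -0.001, -0.001]
wrist_force: [0.8, 0.7, -0.8]
gripper_width: 0.0597
```

>>> jog_arm(
  slide=[
    [0.5,-5,0],
    [0.5,-5,0],
    [0.5,-5,0],
    [0,-3.5,0],
    [0,-1,0],
    [0,0,0],
    [0,0,0],
    [0,0,0],
  ],
  dr=[
    [0,0,0],
    [0,0,0],
    [0,0,0],
    [0,0,0],
    [0,0,0],
    [0,0,0],
    [0,0,0],
    [0,0,0],
  ],
  grip=[70,70,70,70,70,70,70,70],
)

```text
time_s: 34.3
position: [0.5065, 0.1844, 0.3083]
ee_rot: [3.141, -0.0, -0.002]
wrist_force: [0.0, -0.8, 0.0]
gripper_width: 0.0599
```

Run:
```python
from h import *
L=snap('wrist','w7.png'); W=cloud(L);hsv=cv2.cvtColor(L[0],cv2.COLOR_BGR2HSV)
print(r.state()['position'],r.state()['time_s'])
```

```text
[0.50655995 0.18440163 0.30832377] 34.35
```

View pics/w7.png

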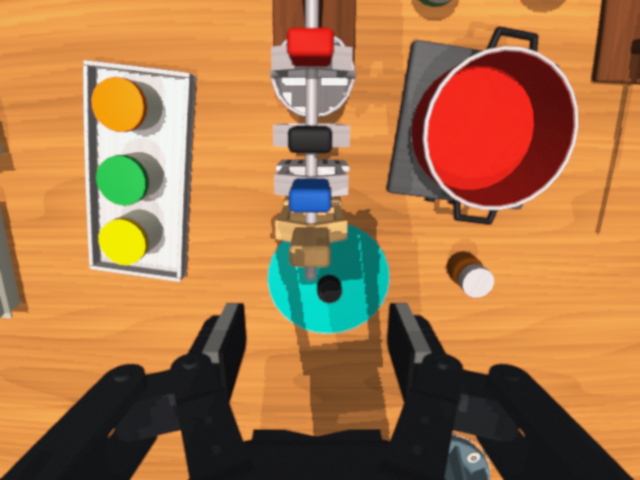

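```bash
cat > gr.py <<'E'
from h import *
import sys
W=cloud(load('wrist'))
def b(n,u0,u1,v0,v1,z0=.245,z1=.265):
    w=W[v0:v1,u0:u1].reshape(-1,3);p=w[(w[:,2]>z0)&(w[:,2]<z1)];
    print(n,len(p),((np.percentile(p,3,0)+np.percentile(p,97,0))/2).round(4),(np.percentile(p,97,0)-np.percentile(p,3,0)).round(4))
if __name__=='__main__':
    b('wood',285,335,225,270);b('blue',280,340,172,215);b('black',280,340,122,158);b('red',280,340,22,68)
E
python3 gr.py
```

```text
wood 987 [0.5112 0.1882 0.2502] [0.0127 0.0216 0.0078]
blue 1086 [0.5439 0.1877 0.251 ] [0.013  0.0221 0.0065]
black 1135 [0.5765 0.1874 0.2525] [0.0129 0.0221 0.0036]
red 1456 [0.6242 0.1871 0.2513] [0.0132 0.0218 0.0061]
```

>>> jog_arm(
  slide=[
    [0.4,-0.4,0],
    [0,0,2.5],
    [0,0,2.5],
    [0,0,1.5],
    [0,0,0],
    [0,0,0],
    [0,0,0],
    [0,0,0],
  ],
  dr=[
    [0,0,0],
    [0,0,0],
    [0,0,0],
    [0,0,0],
    [0,0,0],
    [0,0,0],
    [0,0,0],
    [0,0,0],
  ],
  grip=[70,70,70,70,70,70,10,10],
  force=50,
)

```text
time_s: 35.15
position: [0.5111, 0.19, 0.2447]
ee_rot: [-3.141, -0.002, -0.0]
wrist_force: [0.2, 0.3, 0.6]
gripper_width: 0.0318
```

>>> jog_arm(
  slide=[
    [0,0,0],
    [0,0,0],
    [0,0,0],
    [0,0,0],
    [0,0,-0.8],
    [0,0,-0.8],
    [0,0,-0.6],
    [0,0,0],
  ],
  dr=[
    [0,0,0],
    [0,0,0],
    [0,0,0],
    [0,0,0],
    [0,0,0],
    [0,0,0],
    [0,0,0],
    [0,0,0],
  ],
  grip=[10,10,10,10,10,10,10,10],
)

```text
time_s: 35.95
position: [0.5108, 0.19, 0.2666]
ee_rot: [-3.141, -0.002, -0.0]
wrist_force: [0.1, 0.1, -0.5]
gripper_width: 0.0211
```

>>> jog_arm(
  slide=[
    [-1,0,0],
    [-2,0,0],
    [-2.5,0,0],
    [-2.5,0,0],
    [0,1,-1],
    [0,3,-1],
    [0,4,0],
    [0,4,0],
  ],
  dr=[
    [0,0,0],
    [0,0,0],
    [0,0,0],
    [0,0,0],
    [0,0,0],
    [0,0,0],
    [0,0,0],
    [0,0,0],
  ],
  grip=[10,10,10,10,10,10,10,10],
)

```text
time_s: 36.75
position: [0.4302, 0.0687, 0.2859]
ee_rot: [3.141, -0.001, 0.001]
wrist_force: [1.0, -0.3, -0.8]
gripper_width: 0.0212
```

>>> jog_arm(
  slide=[
    [0,5,0],
    [0,5,0],
    [0,5,0],
    [0,5,0],
    [0,4,0],
    [0,1.7,1],
    [0,0,1],
    [0,0,0],
  ],
  dr=[
    [0,0,0],
    [0,0,0],
    [0,0,0],
    [0,0,0],
    [0,0,0],
    [0,0,0],
    [0,0,0],
    [0,0,0],
  ],
  grip=[10,10,10,10,10,10,10,10],
)

```text
time_s: 37.55
position: [0.4291, -0.1865, 0.2635]
ee_rot: [-3.139, 0.003, -0.001]
wrist_force: [0.5, 0.7, -1.8]
gripper_width: 0.0213
```

Run:
```python
from h import *
L=snap('wrist','w8.png'); print(r.state()['position'],r.state()['time_s'])
W=cloud(L)
m=np.isfinite(W[...,2])&(abs(W[...,1]+.187)<.03)&(W[...,2]>.19)&(W[...,2]<.225)&(W[...,0]>.46);m[300:]=0
p=W[m]
for x in np.arange(.46,.68,.02):
    q=p[(p[:,0]>x)&(p[:,0]<x+.02)]
    if len(q)>3: print(round(x,2),len(q),np.median(q,0).round(4))
```

```text
[ 0.42953315 -0.18611252  0.2643718 ] 37.6
0.46 184 [ 0.477  -0.188   0.2118]
0.48 549 [ 0.4894 -0.188   0.2031]
0.5 575 [ 0.5099 -0.1875  0.2026]
0.52 625 [ 0.5302 -0.1875  0.2026]
0.54 680 [ 0.5501 -0.1871  0.2026]
0.56 263 [ 0.5637 -0.1871  0.2025]
```

View pics/w8.png

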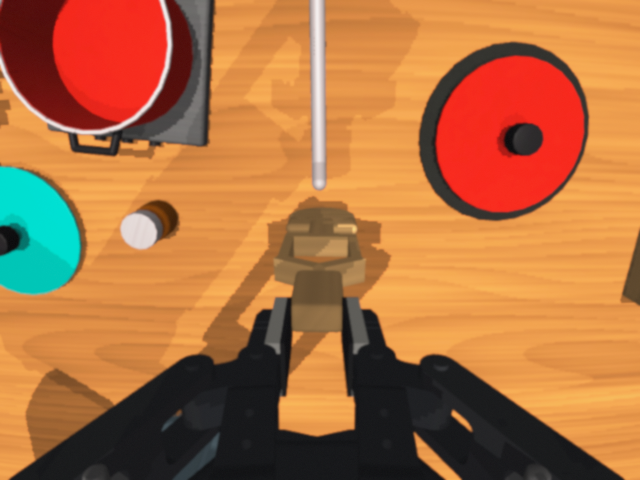

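>>> jog_arm(
  slide=[
    [2,0.1,0],
    [4,0,0],
    [4,0,0],
    [4,0,0],
    [3.5,0,0],
    [2,0,0],
    [0,0,1],
    [0,0,0.9],
  ],
  dr=[
    [0,0,0],
    [0,0,0],
    [0,0,0],
    [0,0,0],
    [0,0,0],
    [0,0,0],
    [0,0,0],
    [0,0,0],
  ],
  grip=[10,10,10,10,10,10,10,10],
)

```text
time_s: 38.4
position: [0.625, -0.1866, 0.2456]
ee_rot: [-3.141, 0.001, 0.002]
wrist_force: [-1.3, 1.4, 27.8]
gripper_width: 0.0212
```

>>> jog_arm(
  slide=[
    [0,0,0],
    [0,0,0.1],
    [0,0,0],
    [0,0,0],
    [0,0,0],
    [0,0,0],
    [0,0,0],
    [0,0,-1],
  ],
  dr=[
    [0,0,0],
    [0,0,0],
    [0,0,0],
    [0,0,0],
    [0,0,0],
    [0,0,0],
    [0,0,0],
    [0,0,0],
  ],
  grip=[10,10,10,40,70,70,70,70],
)

```text
time_s: 39.2
position: [0.6243, -0.188, 0.2538]
ee_rot: [-3.14, 0.003, -0.001]
wrist_force: [0.3, 0.5, 0.0]
gripper_width: 0.0599
```

>>> jog_arm(
  slide=[
    [0,0,-3],
    [0,0,-3],
    [-1,-4,0],
    [-1,-5,0],
    [-1,-5,0],
    [-1,-5,0],
    [-1,-5,0],
    [-1,-5,0],
  ],
  dr=[
    [0,0,0],
    [0,0,0],
    [0,0,0],
    [0,0,0],
    [0,0,0],
    [0,0,0],
    [0,0,0],
    [0,0,0],
  ],
  grip=[70,70,70,70,70,70,70,70],
)

```text
time_s: 40.0
position: [0.5658, 0.0987, 0.3164]
ee_rot: [3.141, -0.001, -0.001]
wrist_force: [0.3, 0.5, -0.1]
gripper_width: 0.0599
```

>>> jog_arm(
  slide=[
    [-1,-5,0],
    [-1,-3,0],
    [0,-0.5,0],
    [0,0,0],
    [0,0,0],
    [0,0,0],
    [0,0,0],
    [0,0,0],
  ],
  dr=[
    [0,0,0],
    [0,0,0],
    [0,0,0],
    [0,0,0],
    [0,0,0],
    [0,0,0],
    [0,0,0],
    [0,0,0],
  ],
  grip=[70,70,70,70,70,70,70,70],
)

```text
time_s: 40.8
position: [0.5468, 0.1801, 0.3152]
ee_rot: [3.142, 0.0, -0.002]
wrist_force: [-0.2, -0.7, -0.1]
gripper_width: 0.0599
```

Run:
```python
from h import *
snap('wrist','w9.png'); L=snap('side'); cv2.imwrite('pics/s4.png',cv2.resize(L[0][150:350,180:480],(800,533)));print(r.state()['position'],r.state()['time_s'])
```

```text
[0.54659315 0.18051048 0.31519596] 40.9
```

View pics/w9.png

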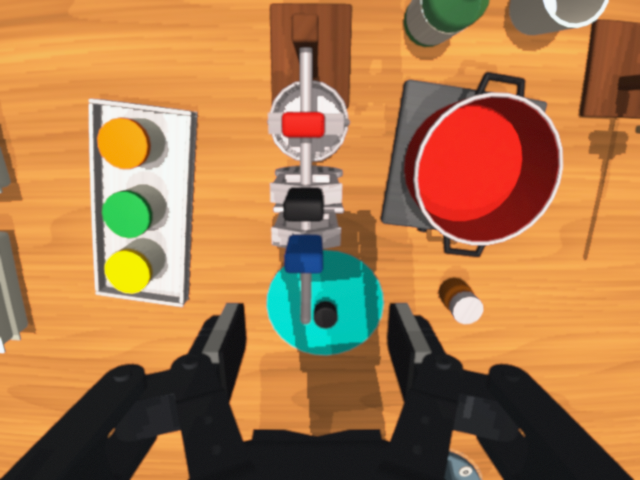

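View pics/s4.png

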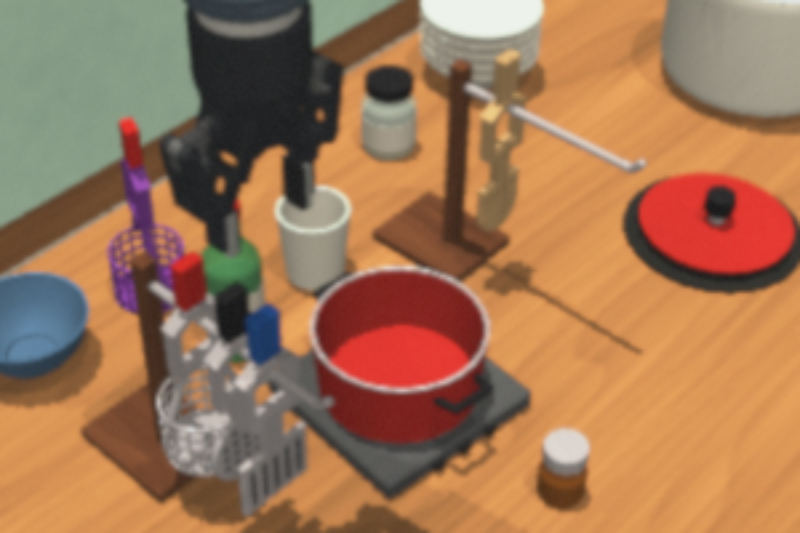

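The paddle hangs on the spare prong (s4 at (500,130)), and the turner (blue, w9 (303,253)) is now frontmost.

>>> jog_arm(
  slide=[
    [-0.2,-0.7,0],
    [0,0,2.5],
    [0,0,2.5],
    [0,0,2],
    [0,0,0],
    [0,0,0],
    [0,0,0],
    [0,0,0],
  ],
  dr=[
    [0,0,0],
    [0,0,0],
    [0,0,0],
    [0,0,0],
    [0,0,0],
    [0,0,0],
    [0,0,0],
    [0,0,0],
  ],
  grip=[70,70,70,70,70,70,10,10],
  force=50,
)

```text
time_s: 41.7
position: [0.5452, 0.1883, 0.2469]
ee_rot: [-3.141, -0.003, -0.0]
wrist_force: [0.6, -1.0, -1.1]
gripper_width: 0.0315
```

>>> jog_arm(
  slide=[
    [0,0,0],
    [0,0,0],
    [0,0,0],
    [0,0,0],
    [0,0,-0.8],
    [0,0,-0.8],
    [0,0,-0.6],
    [0,0,0],
  ],
  dr=[
    [0,0,0],
    [0,0,0],
    [0,0,0],
    [0,0,0],
    [0,0,0],
    [0,0,0],
    [0,0,0],
    [0,0,0],
  ],
  grip=[10,10,10,10,10,10,10,10],
)

```text
time_s: 42.5
position: [0.545, 0.1881, 0.2686]
ee_rot: [-3.141, -0.002, -0.0]
wrist_force: [0.8, -0.4, -1.0]
gripper_width: 0.0204
```

>>> jog_arm(
  slide=[
    [-1,0,0],
    [-3,0,0],
    [-3.5,0,0],
    [-3,0,0],
    [-1,1,-1],
    [0,3,-1],
    [0,4,0],
    [0,4,0],
  ],
  dr=[
    [0,0,0],
    [0,0,0],
    [0,0,0],
    [0,0,0],
    [0,0,0],
    [0,0,0],
    [0,0,0],
    [0,0,0],
  ],
  grip=[10,10,10,10,10,10,10,10],
)

```text
time_s: 43.3
position: [0.4284, 0.0675, 0.2873]
ee_rot: [3.142, -0.0, 0.002]
wrist_force: [0.6, -0.6, -0.7]
gripper_width: 0.0199
```

>>> jog_arm(
  slide=[
    [0,5,0],
    [0,5,0],
    [0,5,0],
    [0,5,0],
    [0,4,0],
    [0,1.5,1],
    [0,0,1],
    [0,0,0],
  ],
  dr=[
    [0,0,0],
    [0,0,0],
    [0,0,0],
    [0,0,0],
    [0,0,0],
    [0,0,0],
    [0,0,0],
    [0,0,0],
  ],
  grip=[10,10,10,10,10,10,10,10],
)

```text
time_s: 44.1
position: [0.428, -0.1851, 0.2648]
ee_rot: [-3.138, 0.004, -0.0]
wrist_force: [0.3, -0.4, -0.4]
gripper_width: 0.0203
```

Run:
```python
from h import *
snap('wrist','w10.png'); print(r.state()['position'],r.state()['time_s'])
```

```text
[ 0.42855081 -0.18501881  0.26583361] 44.15
```

View pics/w10.png

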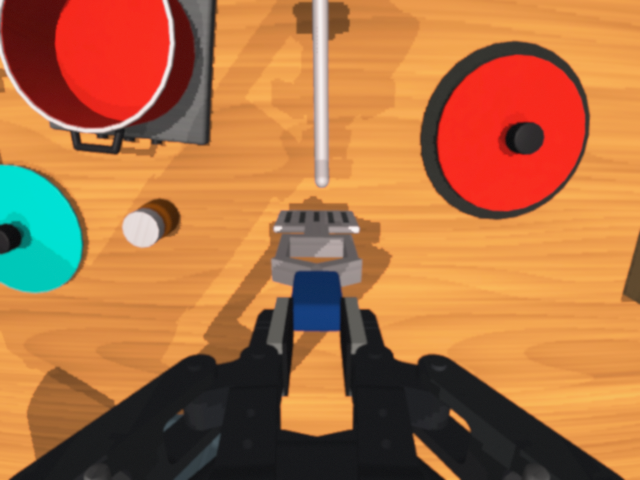

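>>> jog_arm(
  slide=[
    [2,0.2,0],
    [3.5,0,0],
    [4,0,0],
    [3.5,0,0],
    [2.6,0,0],
    [0,0,0],
    [0,0,0.9],
    [0,0,0.6],
  ],
  dr=[
    [0,0,0],
    [0,0,0],
    [0,0,0],
    [0,0,0],
    [0,0,0],
    [0,0,0],
    [0,0,0],
    [0,0,0],
  ],
  grip=[10,10,10,10,10,10,10,10],
)

```text
time_s: 44.95
position: [0.5844, -0.1877, 0.2514]
ee_rot: [-3.141, 0.001, 0.001]
wrist_force: [0.1, -0.7, -1.3]
gripper_width: 0.0203
```

>>> jog_arm(
  slide=[
    [0,0,0],
    [0,0,0.1],
    [0,0,0],
    [0,0,0],
    [0,0,0],
    [0,0,0],
    [0,0,0],
    [0,0,-1],
  ],
  dr=[
    [0,0,0],
    [0,0,0],
    [0,0,0],
    [0,0,0],
    [0,0,0],
    [0,0,0],
    [0,0,0],
    [0,0,0],
  ],
  grip=[10,10,10,40,70,70,70,70],
)

```text
time_s: 45.75
position: [0.5846, -0.1885, 0.2601]
ee_rot: [-3.14, 0.003, -0.0]
wrist_force: [0.6, -0.4, 2.0]
gripper_width: 0.0597
```

>>> jog_arm(
  slide=[
    [0,0,-3],
    [0,0,-3],
    [0,-4,0],
    [0,-5,0],
    [0,-5,0],
    [0,-5,0],
    [0,-5,0],
    [0,-5,0],
  ],
  dr=[
    [0,0,0],
    [0,0,0],
    [0,0,0],
    [0,0,0],
    [0,0,0],
    [0,0,0],
    [0,0,0],
    [0,0,0],
  ],
  grip=[70,70,70,70,70,70,70,70],
)

```text
time_s: 46.55
position: [0.5853, 0.103, 0.3225]
ee_rot: [3.142, -0.002, -0.0]
wrist_force: [1.0, 0.5, 0.2]
gripper_width: 0.0598
```

>>> jog_arm(
  slide=[
    [0,-3.5,0],
    [0,0,0],
    [0,0,0],
    [0,0,0],
    [0,0,0],
    [0,0,0],
    [0,0,0],
    [0,0,0],
  ],
  dr=[
    [0,0,0],
    [0,0,0],
    [0,0,0],
    [0,0,0],
    [0,0,0],
    [0,0,0],
    [0,0,0],
    [0,0,0],
  ],
  grip=[70,70,70,70,70,70,70,70],
)

```text
time_s: 47.35
position: [0.5855, 0.1355, 0.3213]
ee_rot: [-3.142, 0.0, -0.001]
wrist_force: [-0.2, -0.5, 0.5]
gripper_width: 0.0595
```

Run:
```python
from h import *
snap('wrist','w11.png'); L=snap('side'); cv2.imwrite('pics/s5.png',cv2.resize(L[0][150:350,180:480],(800,533)));print(r.state()['position'],r.state()['time_s'])
```

```text
[0.58547098 0.13578304 0.32127994] 47.45
```

View pics/w11.png

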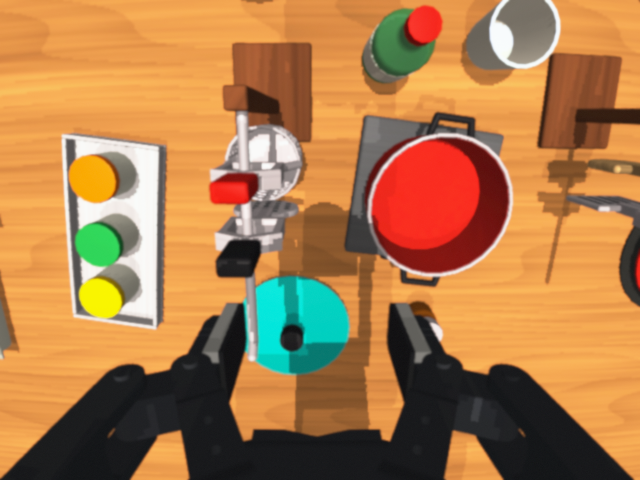

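View pics/s5.png

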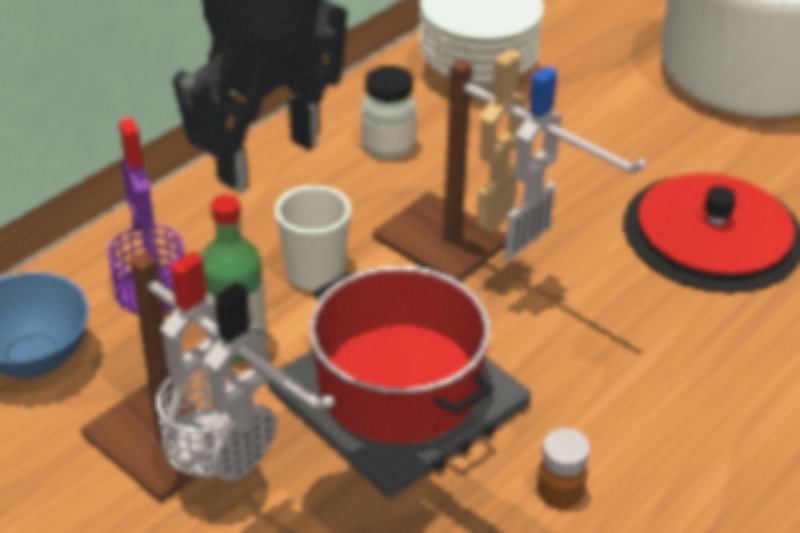

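Turner hangs on the spare prong beside the paddle (s5 (530,140)). Next the skimmer (black grip, w11 (240,255)).

>>> jog_arm(
  slide=[
    [-0.5,-3,0],
    [-0.4,-2.2,0],
    [0,0,2.5],
    [0,0,2.5],
    [0,0,2.5],
    [0,0,0],
    [0,0,0],
    [0,0,0],
  ],
  dr=[
    [0,0,0],
    [0,0,0],
    [0,0,0],
    [0,0,0],
    [0,0,0],
    [0,0,0],
    [0,0,0],
    [0,0,0],
  ],
  grip=[70,70,70,70,70,70,70,10],
  force=50,
)

```text
time_s: 48.25
position: [0.5775, 0.1881, 0.2482]
ee_rot: [-3.141, -0.003, -0.0]
wrist_force: [-0.3, 0.6, 0.0]
gripper_width: 0.0466
```

>>> jog_arm(
  slide=[
    [0,0,0],
    [0,0,0],
    [0,0,0],
    [0,0,0],
    [0,0,-0.8],
    [0,0,-0.8],
    [0,0,-0.6],
    [0,0,0],
  ],
  dr=[
    [0,0,0],
    [0,0,0],
    [0,0,0],
    [0,0,0],
    [0,0,0],
    [0,0,0],
    [0,0,0],
    [0,0,0],
  ],
  grip=[10,10,10,10,10,10,10,10],
)

```text
time_s: 49.05
position: [0.5771, 0.1881, 0.2698]
ee_rot: [-3.141, -0.002, -0.0]
wrist_force: [-0.2, 0.0, 0.6]
gripper_width: 0.0087
```

Run:
```python
from h import *
snap('wrist','w12.png'); L=snap('side'); cv2.imwrite('pics/s6.png',cv2.resize(L[0][200:380,180:380],(800,720)[:1]+(600,)));print(r.state()['position'],r.state()['time_s'])
```

```text
[0.57647149 0.18806177 0.26841119] 49.15
```

View pics/w12.png

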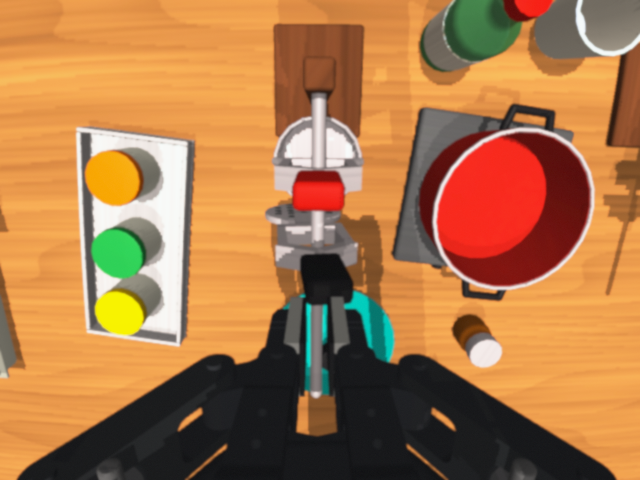

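View pics/s6.png

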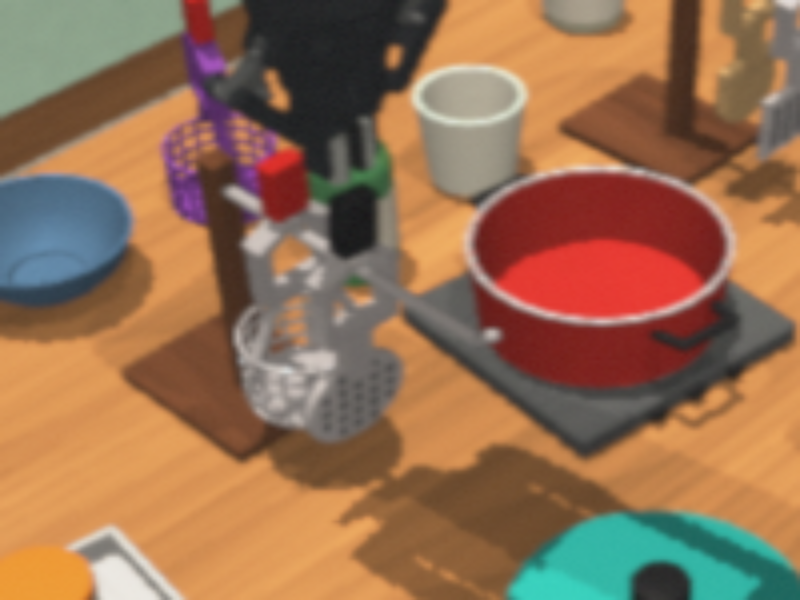

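>>> jog_arm(
  slide=[
    [0,0,-1],
    [0,0,-2],
    [0,0,-2],
    [0,0,0],
    [0,0,0],
    [0,0,0],
    [0,0,0],
    [0,0,0],
  ],
  dr=[
    [0,0,0],
    [0,0,0],
    [0,0,0],
    [0,0,0],
    [0,0,0],
    [0,0,0],
    [0,0,0],
    [0,0,0],
  ],
  grip=[10,10,20,40,70,70,70,70],
  force=50,
)

```text
time_s: 49.95
position: [0.5761, 0.188, 0.3173]
ee_rot: [3.141, 0.002, -0.0]
wrist_force: [-0.2, 0.2, -0.5]
gripper_width: 0.0594
```

Run:
```python
from h import *
L=snap('wrist','w13.png');print(r.state()['position'],r.state()['time_s'])
W=cloud(L)
m=(L[0].max(2)<75)&(W[...,2]>.22)&(W[...,2]<.27)&(abs(W[...,1]-.187)<.03)&(abs(W[...,0]-.576)<.03);p=W[m]
t=p[p[:,2]>.245];print(len(t),t.mean(0),cv2.minAreaRect(t[:,:2].astype(np.float32)),p[:,2].max())
```

```text
[0.57615907 0.18800561 0.31746357] 50.0
858 [0.57837166 0.18827085 0.25225813] ((0.577335000038147, 0.18836674094200134), (0.022731758654117584, 0.013449973426759243), 89.39686584472656) 0.25538051186693034
```

View pics/w13.png

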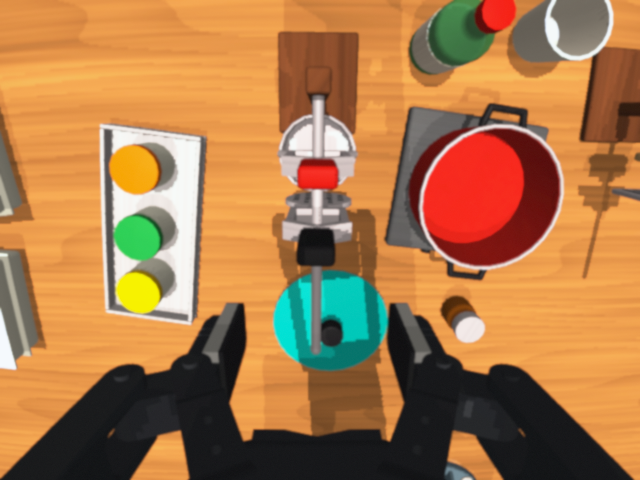

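>>> jog_arm(
  slide=[
    [0.1,0,2.5],
    [0,0,2.5],
    [0,0,2.0],
    [0,0,0.7],
    [0,0,0],
    [0,0,0],
    [0,0,0],
    [0,0,0],
  ],
  dr=[
    [0,0,0],
    [0,0,0],
    [0,0,0],
    [0,0,0],
    [0,0,0],
    [0,0,0],
    [0,0,0],
    [0,0,0],
  ],
  grip=[70,70,70,70,70,70,10,10],
  force=50,
)

```text
time_s: 50.8
position: [0.5781, 0.1882, 0.2426]
ee_rot: [-3.141, -0.002, -0.0]
wrist_force: [-0.2, -1.3, 0.2]
gripper_width: 0.0313
```

>>> jog_arm(
  slide=[
    [0,0,0],
    [0,0,0],
    [0,0,0],
    [0,0,0],
    [0,0,-0.8],
    [0,0,-0.8],
    [0,0,-0.6],
    [0,0,0],
  ],
  dr=[
    [0,0,0],
    [0,0,0],
    [0,0,0],
    [0,0,0],
    [0,0,0],
    [0,0,0],
    [0,0,0],
    [0,0,0],
  ],
  grip=[10,10,10,10,10,10,10,10],
)

```text
time_s: 51.6
position: [0.578, 0.1881, 0.2646]
ee_rot: [-3.141, -0.002, -0.0]
wrist_force: [0.3, 0.8, -1.2]
gripper_width: 0.022
```

>>> jog_arm(
  slide=[
    [-1.5,0,0],
    [-3,0,0],
    [-4,0,0],
    [-4,0,0],
    [-2.3,0,0],
    [0,2,-1],
    [0,4,-1],
    [0,4,0],
  ],
  dr=[
    [0,0,0],
    [0,0,0],
    [0,0,0],
    [0,0,0],
    [0,0,0],
    [0,0,0],
    [0,0,0],
    [0,0,0],
  ],
  grip=[10,10,10,10,10,10,10,10],
)

```text
time_s: 52.4
position: [0.4296, 0.0875, 0.2847]
ee_rot: [3.141, -0.003, 0.002]
wrist_force: [1.1, 0.1, -1.8]
gripper_width: 0.0217
```

>>> jog_arm(
  slide=[
    [0,5,0],
    [0,5,0],
    [0,5,0],
    [0,5,0],
    [0,5,0],
    [0,2.5,1],
    [0,0,1],
    [0,0,0],
  ],
  dr=[
    [0,0,0],
    [0,0,0],
    [0,0,0],
    [0,0,0],
    [0,0,0],
    [0,0,0],
    [0,0,0],
    [0,0,0],
  ],
  grip=[10,10,10,10,10,10,10,10],
)

```text
time_s: 53.2
position: [0.4282, -0.1864, 0.2613]
ee_rot: [-3.139, 0.003, -0.002]
wrist_force: [-0.5, 0.0, -1.6]
gripper_width: 0.0216
```

Run:
```python
from h import *
snap('wrist','w14.png'); print(r.state()['position'],r.state()['time_s'])
```

```text
[ 0.42871739 -0.18595368  0.26224827] 53.25
```

View pics/w14.png

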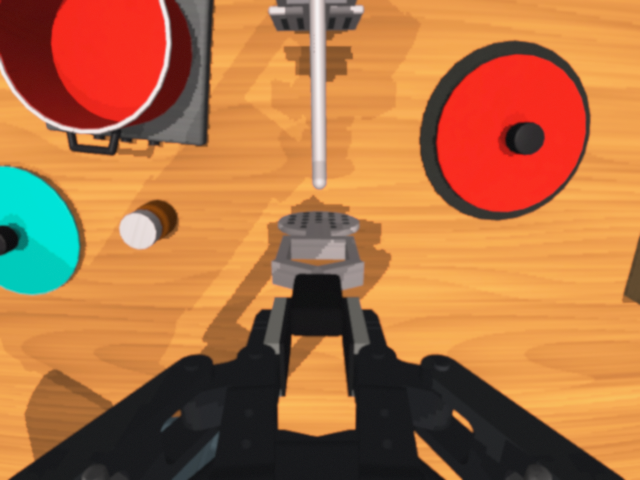

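>>> jog_arm(
  slide=[
    [2,0.1,0],
    [3,0,0],
    [3,0,0],
    [2.5,0,0],
    [1.1,0,0],
    [0,0,0],
    [0,0,0.9],
    [0,0,0.6],
  ],
  dr=[
    [0,0,0],
    [0,0,0],
    [0,0,0],
    [0,0,0],
    [0,0,0],
    [0,0,0],
    [0,0,0],
    [0,0,0],
  ],
  grip=[10,10,10,10,10,10,10,10],
)

```text
time_s: 54.05
position: [0.5443, -0.1874, 0.2475]
ee_rot: [-3.141, 0.001, -0.0]
wrist_force: [-0.4, -0.1, -0.9]
gripper_width: 0.0218
```

>>> jog_arm(
  slide=[
    [0,0,0],
    [0,0,0.1],
    [0,0,0],
    [0,0,0],
    [0,0,0],
    [0,0,0],
    [0,0,0],
    [0,0,-1],
  ],
  dr=[
    [0,0,0],
    [0,0,0],
    [0,0,0],
    [0,0,0],
    [0,0,0],
    [0,0,0],
    [0,0,0],
    [0,0,0],
  ],
  grip=[10,10,10,40,70,70,70,70],
)

```text
time_s: 54.85
position: [0.5446, -0.1875, 0.2562]
ee_rot: [-3.14, 0.003, -0.0]
wrist_force: [0.3, -0.6, -0.3]
gripper_width: 0.0598
```

>>> jog_arm(
  slide=[
    [0,0,-3],
    [0,0,-3],
    [0.5,-4,0],
    [1,-5,0],
    [1,-5,0],
    [1,-5,0],
    [1,-5,0],
    [1,-5,0],
  ],
  dr=[
    [0,0,0],
    [0,0,0],
    [0,0,0],
    [0,0,0],
    [0,0,0],
    [0,0,0],
    [0,0,0],
    [0,0,0],
  ],
  grip=[70,70,70,70,70,70,70,70],
)

```text
time_s: 55.65
position: [0.5997, 0.0993, 0.3185]
ee_rot: [3.141, -0.001, -0.0]
wrist_force: [1.3, -0.6, 0.3]
gripper_width: 0.0601
```

>>> jog_arm(
  slide=[
    [1,-5,0],
    [1,-3.5,0],
    [0,0,0],
    [0,0,0],
    [0,0,0],
    [0,0,0],
    [0,0,0],
    [0,0,0],
  ],
  dr=[
    [0,0,0],
    [0,0,0],
    [0,0,0],
    [0,0,0],
    [0,0,0],
    [0,0,0],
    [0,0,0],
    [0,0,0],
  ],
  grip=[70,70,70,70,70,70,70,70],
)

```text
time_s: 56.45
position: [0.6194, 0.1803, 0.3175]
ee_rot: [-3.142, -0.0, -0.002]
wrist_force: [0.3, 1.1, -0.3]
gripper_width: 0.06
```

Run:
```python
from h import *
L=snap('wrist','w15.png');print(r.state()['position'],r.state()['time_s'])
W=cloud(L);I=L[0].astype(int)
m=(I[...,2]>120)&(I[...,1]<60)&(W[...,2]>.245)&(W[...,2]<.27)&(abs(W[...,1]-.187)<.03);p=W[m]
print(len(p),cv2.minAreaRect(p[:,:2].astype(np.float32)),p[:,2].max())
L=snap('side'); cv2.imwrite('pics/s7.png',cv2.resize(L[0][150:350,180:480],(800,533)))
L=snap('top');W=cloud(L)
for n,x in(('wood',.625),('blue',.585),('black',.545)):
    m=(abs(W[...,0]-x)<.018)&(abs(W[...,1]+.187)<.03)&(W[...,2]>.24)&(W[...,2]<.29);p=W[m]
    if len(p): print(n,len(p),p.mean(0).round(4),p[:,2].max())
```

```text
[0.61931791 0.18049068 0.31743522] 56.5
889 ((0.6252183318138123, 0.18706479668617249), (0.02368912100791931, 0.013622500002384186), 85.85910034179688) 0.2551312622222919
wood 86 [ 0.6228 -0.1846  0.252 ] 0.25692126655626246
blue 80 [ 0.5825 -0.1853  0.2524] 0.2576358535652279
black 88 [ 0.543  -0.186   0.2526] 0.2564839921836718
```

View pics/s7.png

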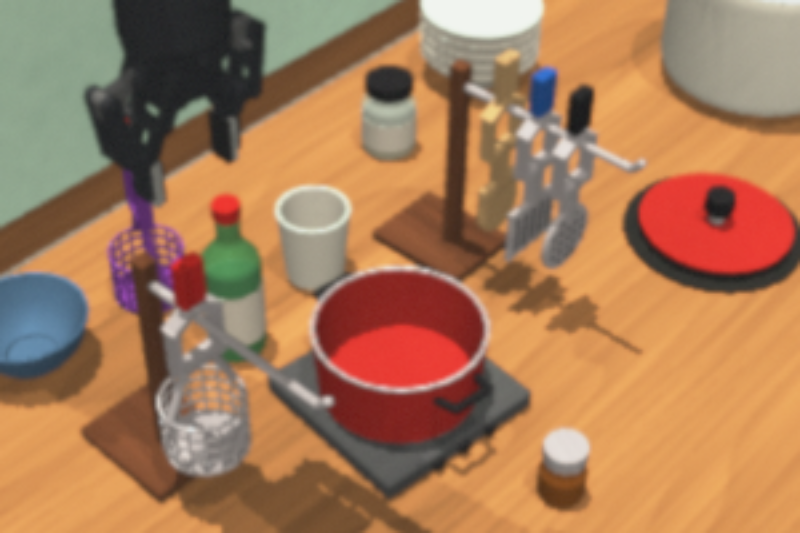

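View pics/w15.png

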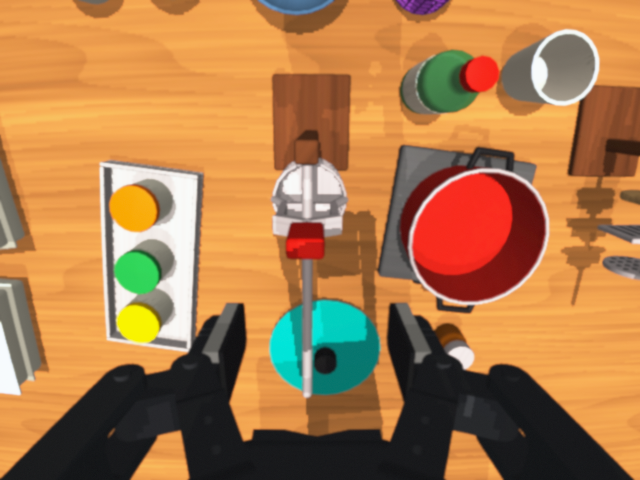

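All three tools hang on the spare prong (s7: (505,130), (535,150), (570,170)), grip tops at 0.257. Now the basket, red grip w15 (306,240) on the stand; the purple one at the top edge isn't meant.

>>> jog_arm(
  slide=[
    [0.6,-0.7,1.5],
    [0,0,2.5],
    [0,0,2.5],
    [0,0,1.2],
    [0,0,0],
    [0,0,0],
    [0,0,0],
    [0,0,0],
  ],
  dr=[
    [0,0,0],
    [0,0,0],
    [0,0,0],
    [0,0,0],
    [0,0,0],
    [0,0,0],
    [0,0,0],
    [0,0,0],
  ],
  grip=[70,70,70,70,70,70,10,10],
  force=70,
)

```text
time_s: 57.4
position: [0.6261, 0.1883, 0.2419]
ee_rot: [-3.141, -0.003, -0.0]
wrist_force: [1.0, 0.3, -0.8]
gripper_width: 0.0313
```

>>> jog_arm(
  slide=[
    [0,0,0],
    [0,0,0],
    [0,0,0],
    [0,0,0],
    [0,0,-0.8],
    [0,0,-0.8],
    [0,0,-0.6],
    [0,0,0],
  ],
  dr=[
    [0,0,0],
    [0,0,0],
    [0,0,0],
    [0,0,0],
    [0,0,0],
    [0,0,0],
    [0,0,0],
    [0,0,0],
  ],
  grip=[10,10,10,10,10,10,10,10],
)

```text
time_s: 58.2
position: [0.6258, 0.1884, 0.2636]
ee_rot: [-3.141, -0.002, -0.0]
wrist_force: [0.1, -0.3, -1.7]
gripper_width: 0.0213
```

>>> jog_arm(
  slide=[
    [-1.5,0,0],
    [-3,0,0],
    [-4,0,0],
    [-4,0,0],
    [-4,0,0],
    [-2.5,0,0],
    [-0.6,0,0],
    [0,0,0],
  ],
  dr=[
    [0,0,0],
    [0,0,0],
    [0,0,0],
    [0,0,0],
    [0,0,0],
    [0,0,0],
    [0,0,0],
    [0,0,0],
  ],
  grip=[10,10,10,10,10,10,10,10],
)

```text
time_s: 59.0
position: [0.4292, 0.1884, 0.2627]
ee_rot: [-3.141, -0.001, 0.0]
wrist_force: [-0.1, 0.1, -1.2]
gripper_width: 0.0211
```

>>> jog_arm(
  slide=[
    [0,0,-2],
    [0,0,-3],
    [0,2,-2],
    [0,4,0],
    [0,4,0],
    [0,4,0],
    [0,3,0],
    [0,1.2,0],
  ],
  dr=[
    [0,0,0],
    [0,0,0],
    [0,0,0],
    [0,0,0],
    [0,0,0],
    [0,0,0],
    [0,0,0],
    [0,0,0],
  ],
  grip=[10,10,10,10,10,10,10,10],
)

```text
time_s: 59.8
position: [0.4304, 0.0033, 0.3325]
ee_rot: [3.141, -0.0, -0.004]
wrist_force: [0.1, 0.1, -1.5]
gripper_width: 0.0209
```

Run:
```python
from h import *
snap('wrist','w16.png');L=snap('side'); cv2.imwrite('pics/s8.png',cv2.resize(L[0][150:350,180:480],(800,533)));L=snap('top');print(r.state()['position'],r.state()['time_s'])
W=cloud(L);m=(W[...,2]>.083)&(W[...,2]<.096);m[:230]=0;m[310:]=0;m[:,262:]&=True;m[:,:262]=0;m[:,348:]=0
p=W[m][:,:2].astype(np.float32);print(cv2.minEnclosingCircle(p),p.mean(0),len(p))
```

```text
[0.42997671 0.0059215  0.33228788] 59.95
((0.5776050686836243, 0.0048972624354064465), 0.07699967175722122) [ 0.60381263 -0.00377899] 306
```

View pics/s8.png

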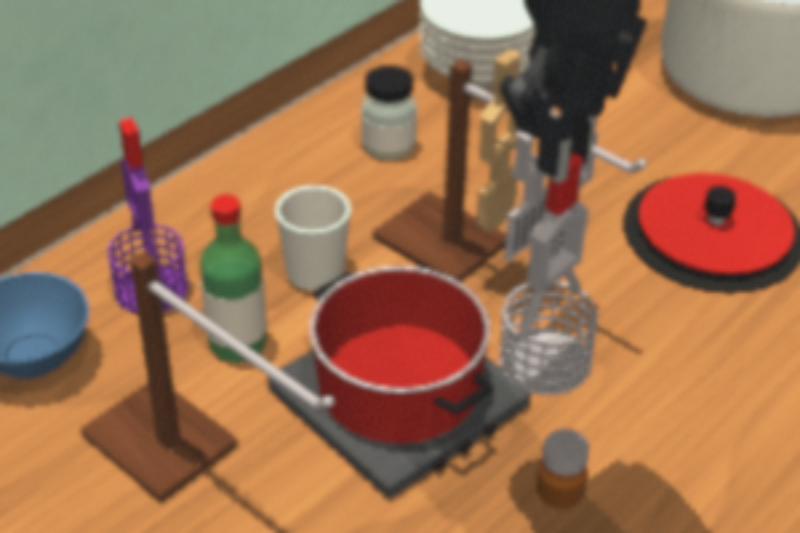

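View pics/w16.png

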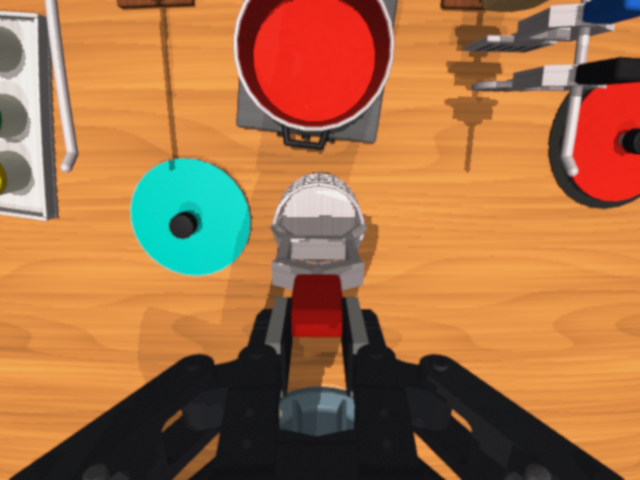

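>>> jog_arm(
  slide=[
    [1.5,0.1,0],
    [3,0,0],
    [4,0,0],
    [3.5,0,0],
    [2,0,0],
    [0.6,0,0],
    [0,0,1.5],
    [0,0,2.5],
  ],
  dr=[
    [0,0,0],
    [0,0,0],
    [0,0,0],
    [0,0,0],
    [0,0,0],
    [0,0,0],
    [0,0,0],
    [0,0,0],
  ],
  grip=[10,10,10,10,10,10,10,10],
)

```text
time_s: 60.75
position: [0.5755, 0.0062, 0.2927]
ee_rot: [3.141, -0.003, 0.001]
wrist_force: [0.5, 0.5, -2.4]
gripper_width: 0.0207
```

>>> jog_arm(
  slide=[
    [0,0,2.5],
    [0,0,2.5],
    [0,0,1.5],
    [0,0,0.6],
    [0,0,0],
    [0,0,0],
    [0,0,0],
    [0,0,0],
  ],
  dr=[
    [0,0,0],
    [0,0,0],
    [0,0,0],
    [0,0,0],
    [0,0,0],
    [0,0,0],
    [0,0,0],
    [0,0,0],
  ],
  grip=[10,10,10,10,10,10,10,10],
)

```text
time_s: 61.55
position: [0.5759, 0.0051, 0.2225]
ee_rot: [3.141, -0.002, -0.0]
wrist_force: [-0.3, -0.7, -2.7]
gripper_width: 0.0207
```

>>> jog_arm(
  slide=[
    [0,0,0.4],
    [0,0,0.4],
    [0,0,0.2],
    [0,0,0],
    [0,0,0],
    [0,0,0],
    [0,0,0],
    [0,0,0],
  ],
  dr=[
    [0,0,0],
    [0,0,0],
    [0,0,0],
    [0,0,0],
    [0,0,0],
    [0,0,0],
    [0,0,0],
    [0,0,0],
  ],
  grip=[10,10,10,10,10,10,10,10],
)

```text
time_s: 62.35
position: [0.5765, 0.0047, 0.2134]
ee_rot: [3.14, -0.004, -0.0]
wrist_force: [-0.2, -1.1, 8.8]
gripper_width: 0.0209
```

>>> jog_arm(
  slide=[
    [0,0,-0.1],
    [0,0,0],
    [0,0,0],
    [0,0,0],
    [0,0,0],
    [0,0,0],
    [0,0,0],
    [0,0,0],
  ],
  dr=[
    [0,0,0],
    [0,0,0],
    [0,0,0],
    [0,0,0],
    [0,0,0],
    [0,0,0],
    [0,0,0],
    [0,0,0],
  ],
  grip=[10,10,30,50,70,70,70,70],
  force=30,
)

```text
time_s: 63.15
position: [0.5752, 0.0053, 0.2122]
ee_rot: [-3.142, 0.0, -0.0]
wrist_force: [0.3, 0.5, 0.2]
gripper_width: 0.0599
```

>>> jog_arm(
  slide=[
    [0,0,-1],
    [0,0,-2],
    [0,0,-3],
    [0,0,-4],
    [-1,0,-4],
    [-4,0,0],
    [-4,0,0],
    [-4,0,0],
  ],
  dr=[
    [0,0,0],
    [0,0,0],
    [0,0,0],
    [0,0,0],
    [0,0,0],
    [0,0,0],
    [0,0,0],
    [0,0,0],
  ],
  grip=[70,70,70,70,70,70,70,70],
)

```text
time_s: 63.95
position: [0.444, 0.0053, 0.3533]
ee_rot: [3.141, -0.001, 0.0]
wrist_force: [-0.1, -1.1, 2.2]
gripper_width: 0.0598
```

>>> jog_arm(
  slide=[
    [-3,0,0],
    [0,0,0],
    [0,0,0],
    [0,0,0],
    [0,0,0],
    [0,0,0],
    [0,0,0],
    [0,0,0],
  ],
  dr=[
    [0,0,0],
    [0,0,0],
    [0,0,0],
    [0,0,0],
    [0,0,0],
    [0,0,0],
    [0,0,0],
    [0,0,0],
  ],
  grip=[70,70,70,70,70,70,70,70],
)

```text
time_s: 64.75
position: [0.4154, 0.0053, 0.352]
ee_rot: [-3.141, 0.001, -0.0]
wrist_force: [-0.1, 0.6, -0.6]
gripper_width: 0.0597
```

```bash
python3 t.py t9.png
python3 - <<'E'
from h import *
L=load('top');W=cloud(L);I=L[0].astype(int)
for n,x,y in(('wood',.623,-.187),('blue',.583,-.187),('black',.543,-.187)):
    m=(abs(W[...,0]-x)<.018)&(abs(W[...,1]-y)<.03)&(W[...,2]>.23)&(W[...,2]<.29);p=W[m]
    print(n,len(p),p.mean(0).round(4) if len(p) else '')
m=(abs(W[...,0]-.576)<.05)&(abs(W[...,1]-.005)<.05)&(W[...,2]>.2)&(W[...,2]<.24)&(I[...,2]>100)&(I[...,1]<70);p=W[m];print('red',len(p),p.mean(0))
m=(abs(W[...,0]-.49)<.03)&(abs(W[...,1]+.39)<.03)&(W[...,2]>.04)&(W[...,2]<.07);p=W[m];print('knob',len(p),p.mean(0))
snap('wrist','w17.png');L=snap('side');cv2.imwrite('pics/s9.png',cv2.resize(L[0][150:450,130:480],(700,600)))
E
```

```text
orange 141 [0.6203 0.1814 0.0603]
yellow 443 [0.4335 0.4309 0.0602]
green 356 [0.5243 0.396  0.0603]
[0.41536415 0.00529425 0.35210637] 64.8
wood 99 [ 0.6223 -0.1842  0.2497]
blue 96 [ 0.582 -0.185  0.25 ]
black 101 [ 0.5424 -0.1855  0.2499]
red 75 [0.5729531  0.00286974 0.22352511]
knob 137 [ 0.48987426 -0.38667009  0.05105051]
```

View pics/s9.png

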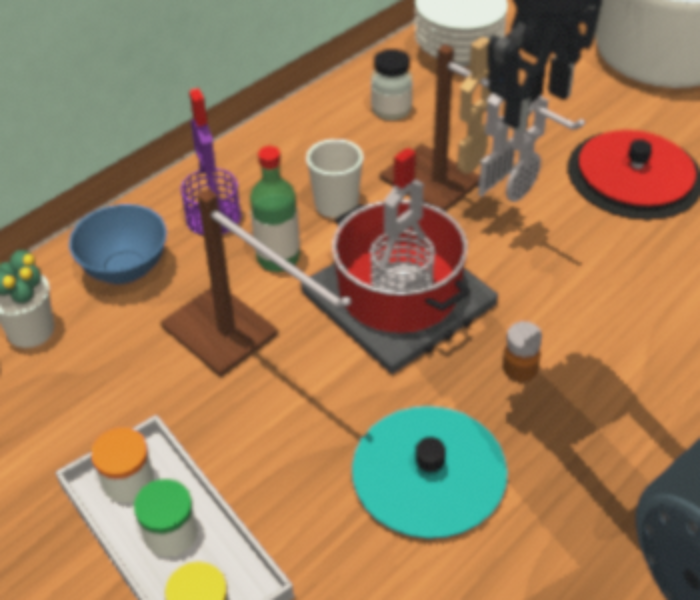

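View pics/t9.png

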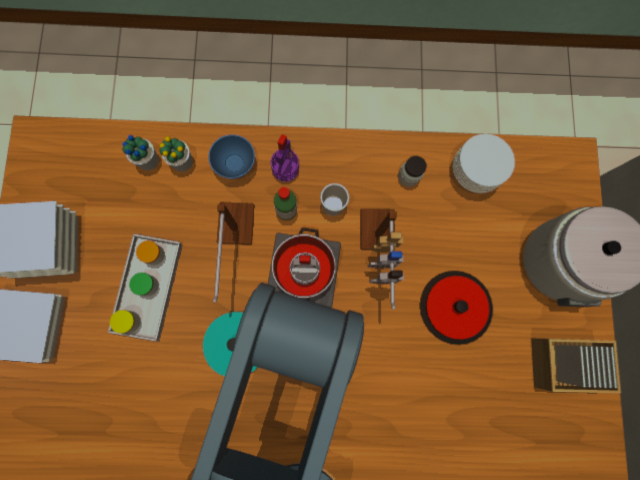

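Run:
```python
from h import *
L=load('top');W=cloud(L);hsv=cv2.cvtColor(L[0],cv2.COLOR_BGR2HSV)
for n,a,b in(('orange',8,17),('yellow',24,34),('green',50,75)):
    m=(W[...,1]>.3)&(W[...,2]>.03)&(W[...,2]<.09)&(hsv[...,0]>=a)&(hsv[...,0]<=b)&(hsv[...,1]>150)
    p=W[m];t=p[p[:,2]>np.median(p[:,2])-.004];A=np.c_[t[:,:2],np.ones(len(t))];d=np.median(t,0)[:2]-[.521,.3985]
    print(n,np.median(t,0).round(4),'tilt',np.linalg.lstsq(A,t[:,2],rcond=None)[0][:2].round(3),'tray',(d@[.989,-.145]).round(3),(d@[.145,.989]).round(3))
s=r.state();print(s['qd'].round(3),s['wrist_force'])
L=load('side');cv2.imwrite('pics/s10.png',cv2.resize(L[0][340:480,140:320],(772,600)))
```

```text
orange [0.6098 0.383  0.0605] tilt [0.082 0.01 ] tray 0.09 -0.002
yellow [0.4334 0.4312 0.0603] tilt [ 0.059 -0.012] tray -0.091 0.02
green [0.5246 0.3955 0.0604] tilt [-0.015 -0.001] tray 0.004 -0.002
[-0.    -0.003  0.001 -0.001 -0.001 -0.001] [ 0.64833749 -0.25912676  0.28956778]
```

View pics/s10.png

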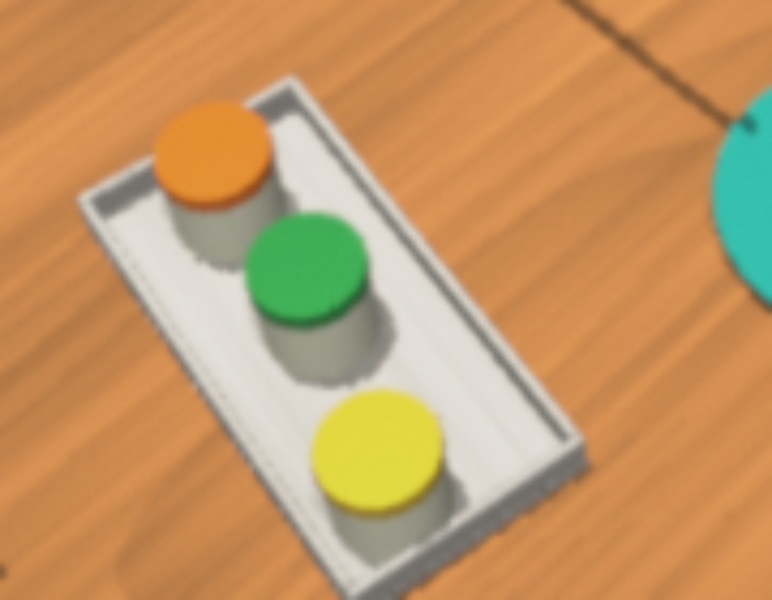

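View pics/w17.png

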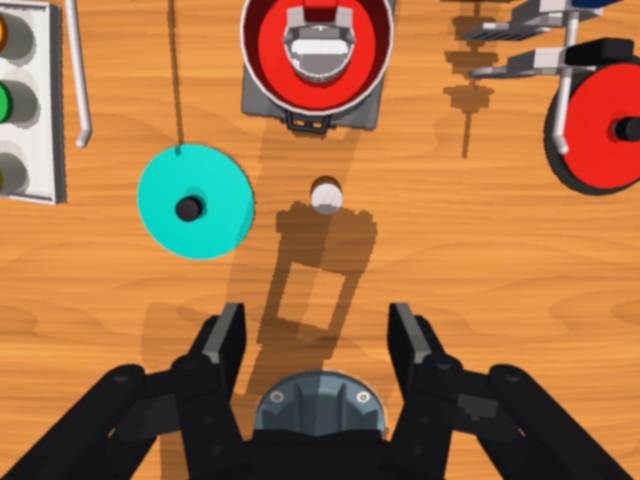

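All tubs are upright in the tray, the basket stands in the pot, the lid lies on the mat and the tools hang on the spare prong. Handing in.

```bash
python3 -c "
from station import r
print(r.finish_job(), r.state()['time_s'])"
```

```text
the job is handed in; nothing more can be done
the job is handed in; nothing more can be done
```

The job is done and handed in at about 65 s of robot time. I put the three tubs in the tray and laid the lid knob up on the mat. Then I hung the paddle, turner and skimmer on the spare hook and stood the red-grip basket in the pot.

**Last checks, from the camera images:**
- **Tubs:** all three stand on the tray floor with their tops at about 60 mm. The yellow one was knocked a few centimetres aside while in the tray. It is still upright and about 29 mm inside the limit along the tray and 35 mm across it.
- **Lid:** it lies flat, with its knob within about 4 mm of the mat's centre. The knob's top is at 51 mm, so its centre is at about 40 mm.
- **Tools:** all three grips hang at the right height on the spare prong.
- **Basket:** its grip is within about 5 mm of the pot's centre. It looks upright and is released.
- **Bystanders:** I never touched the pepper jar, sauce bottle or cup, and none looked displaced. I did not re-measure their positions at the end.

**Went wrong and mended:** the first grasps of the green tub, the lid knob and the skimmer slipped because they were too high. Each worked on the second try, lower down. Lowering the paddle onto the prong briefly pressed with about 28 N.

**Did not quite agree:** simple tilt fits from the overhead depth gave up to 0.08 rad for the orange and yellow tubs, which is within the limit and probably edge noise. The finish call gave no verdict, so I can't confirm a pass.

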